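Pack globe lamps in their transit case and snap the lid shut

TASK

Move all the glass globe lamps from the moulded pulp tray into the dimples of the foam-lined transit case, one to a dimple, caps up, setting each down gently and never dropping, knocking or tipping one. Then put the lid squarely on the case with its four clips still up, all the way down on the rim, and press the clips down one after another until all four have snapped shut. Leave the tools and bits lying about where they are.

Things in the scene. Friction and masses are not known exactly. Their poses are not given: they have to be found in the camera images.
- case: grey plastic transit case, an open tub fixed on the bench mat, 182 (x) x 126 (y) mm, 55 high, walls 4 mm, with a dark foam insert with six bowl-shaped dimples, 2 x 3, 56 mm apart. Origin: centre of the underside; x along its length, z up. Foam top 24 mm above the origin. The cap of a lamp in a dimple rises from the rim's level to 27 mm above it. Catch ledges stand 8 mm out
- pulp_tray: on the 6 mm dark rubber mat that covers the work area: brown moulded-pulp tray, fixed on the bench mat, 192 (x) x 136 (y) mm over its rim, 24 mm high, with six dimples laid out and shaped as in the case and two 9 mm peaks between them. Origin: centre of the underside; x along its length, z up. Four to six of its dimples hold a lamp at the start
- lamp0: opal white globe lamp: glass globe 48 mm across with a threaded metal cap 27 mm across; 74 mm tall in all, 55 g. Origin: centre of the globe; z towards the cap, which runs from 24 to 50 mm above the origin (grip it there). Four to six of the six lamps are present, cap up in the pulp tray, origin 32.5 mm above the tray's. It breaks if set down, knocked or pressed with more than 16 N
- lamp1: opal white globe lamp: glass globe 48 mm across with a threaded metal cap 27 mm across; 74 mm tall in all, 55 g. Origin: centre of the globe; z towards the cap, which runs from 24 to 50 mm above the origin (grip it there). Four to six of the six lamps are present, cap up in the pulp tray, origin 32.5 mm above the tray's. It breaks if set down, knocked or pressed with more than 16 N
- lamp2: opal white globe lamp: glass globe 48 mm across with a threaded metal cap 27 mm across; 74 mm tall in all, 55 g. Origin: centre of the globe; z towards the cap, which runs from 24 to 50 mm above the origin (grip it there). Four to six of the six lamps are present, cap up in the pulp tray, origin 32.5 mm above the tray's. It breaks if set down, knocked or pressed with more than 16 N
- lamp3: opal white globe lamp: glass globe 48 mm across with a threaded metal cap 27 mm across; 74 mm tall in all, 55 g. Origin: centre of the globe; z towards the cap, which runs from 24 to 50 mm above the origin (grip it there). Four to six of the six lamps are present, cap up in the pulp tray, origin 32.5 mm above the tray's. It breaks if set down, knocked or pressed with more than 16 N
- lamp4: opal white globe lamp: glass globe 48 mm across with a threaded metal cap 27 mm across; 74 mm tall in all, 55 g. Origin: centre of the globe; z towards the cap, which runs from 24 to 50 mm above the origin (grip it there). Four to six of the six lamps are present, cap up in the pulp tray, origin 32.5 mm above the tray's. It breaks if set down, knocked or pressed with more than 16 N
- lamp5: opal white globe lamp: glass globe 48 mm across with a threaded metal cap 27 mm across; 74 mm tall in all, 55 g. Origin: centre of the globe; z towards the cap, which runs from 24 to 50 mm above the origin (grip it there). Four to six of the six lamps are present, cap up in the pulp tray, origin 32.5 mm above the tray's. It breaks if set down, knocked or pressed with more than 16 N
- pocket0 (a point): where the centre of a globe comes to rest in this dimple of the case (x -56, y +28 mm in the case's frame, 32.5 mm above its underside, 8.5 mm above the foam's top, 22.5 mm below the rim)
- pocket1 (a point): where the centre of a globe comes to rest in this dimple of the case (x -56, y -28 mm in the case's frame, 32.5 mm above its underside, 8.5 mm above the foam's top, 22.5 mm below the rim)
- pocket2 (a point): where the centre of a globe comes to rest in this dimple of the case (x +0, y +28 mm in the case's frame, 32.5 mm above its underside, 8.5 mm above the foam's top, 22.5 mm below the rim)
- pocket3 (a point): where the centre of a globe comes to rest in this dimple of the case (x +0, y -28 mm in the case's frame, 32.5 mm above its underside, 8.5 mm above the foam's top, 22.5 mm below the rim)
- pocket4 (a point): where the centre of a globe comes to rest in this dimple of the case (x +56, y +28 mm in the case's frame, 32.5 mm above its underside, 8.5 mm above the foam's top, 22.5 mm below the rim)
- pocket5 (a point): where the centre of a globe comes to rest in this dimple of the case (x +56, y -28 mm in the case's frame, 32.5 mm above its underside, 8.5 mm above the foam's top, 22.5 mm below the rim)
- lid: grey plastic lid, 190 (x) x 134 (y) mm, 50 high without its handle, open below, loose, 0.4 to 0.55 kg, right way up on the mat. Origin: centre of its underside (lower edge of the skirt); x along its length, z up. The skirt is 12 mm deep, with 4 mm of play a side on the case at its mouth, 1.5 mm at its root. It may get knocked a few cm aside during the work
- lid_handle (a point): middle of the black bow handle on the lid: a round bar 12 mm thick along the lid's x, straight for 60 mm, its axis 78 mm above the lid's origin, 28 mm above the lid's top; take it across y
- lid_seat (a point): where the lid's origin is when the lid is fully home: over the case's centre, 43 mm above the case's underside, the step above the skirt resting on the rim, x along the case's x. Inside there are then 6 mm of room above the lamps' caps
- clip_near_left (a joint): swing of the black clip (40 mm wide) hinged on the lid's top at its long left (+y) side, nearer the robot (-x half), rad: 0 = up, 0.40 = flat. Press its ribbed pad straight down, gripper closed, at x -52, y +62 mm in the lid's frame (hinge 20 mm inwards): its top there is 63 mm above the lid's origin when up, 55 when flat. A spring holds it up with about 6 N; past 0.22 it snaps flat and stays
- clip_far_left (a joint): swing of the black clip (40 mm wide) hinged on the lid's top at its long left (+y) side, +x half, rad: 0 = up, 0.40 = flat. Press its ribbed pad straight down, gripper closed, at x +52, y +62 mm in the lid's frame (hinge 20 mm inwards): its top there is 63 mm above the lid's origin when up, 55 when flat. A spring holds it up with about 6 N; past 0.22 it snaps flat and stays
- clip_near_right (a joint): swing of the black clip (40 mm wide) hinged on the lid's top at its long right (-y) side, nearer the robot (-x half), rad: 0 = up, 0.40 = flat. Press its ribbed pad straight down, gripper closed, at x -52, y -62 mm in the lid's frame (hinge 20 mm inwards): its top there is 63 mm above the lid's origin when up, 55 when flat. A spring holds it up with about 6 N; past 0.22 it snaps flat and stays
- clip_far_right (a joint): swing of the black clip (40 mm wide) hinged on the lid's top at its long right (-y) side, +x half, rad: 0 = up, 0.40 = flat. Press its ribbed pad straight down, gripper closed, at x +52, y -62 mm in the lid's frame (hinge 20 mm inwards): its top there is 63 mm above the lid's origin when up, 55 when flat. A spring holds it up with about 6 N; past 0.22 it snaps flat and stays
- tape_measure: yellow tape measure, 34 x 71 x 64 mm; not part of the job, leave it where it is. Origin: centre of its underside
- carp_pencil: flat red carpenter's pencil, 178 x 15 x 8 mm, lying; not part of the job, leave it where it is. Origin: centre of its underside
- moulding_offcut: primed moulding offcut, 85 x 48 x 32 mm, lying; not part of the job, leave it where it is. Origin: centre of its underside

How it is judged (in metres and radians):
On the way, in this order (a step that is already met when the one before it is completed fails the run):
1. every lamp stands in a dimple of the case ((distance between lamp0 and pocket0 below 0.007 m or distance between lamp0 and pocket1 below 0.007 m or distance between lamp0 and pocket2 below 0.007 m or distance between lamp0 and pocket3 below 0.007 m or distance between lamp0 and pocket4 below 0.007 m or distance between lamp0 and pocket5 below 0.007 m) and (distance between lamp1 and pocket0 below 0.007 m or distance between lamp1 and pocket1 below 0.007 m or distance between lamp1 and pocket2 below 0.007 m or distance between lamp1 and pocket3 below 0.007 m or distance between lamp1 and pocket4 below 0.007 m or distance between lamp1 and pocket5 below 0.007 m) and (distance between lamp2 and pocket0 below 0.007 m or distance between lamp2 and pocket1 below 0.007 m or distance between lamp2 and pocket2 below 0.007 m or distance between lamp2 and pocket3 below 0.007 m or distance between lamp2 and pocket4 below 0.007 m or distance between lamp2 and pocket5 below 0.007 m) and (distance between lamp3 and pocket0 below 0.007 m or distance between lamp3 and pocket1 below 0.007 m or distance between lamp3 and pocket2 below 0.007 m or distance between lamp3 and pocket3 below 0.007 m or distance between lamp3 and pocket4 below 0.007 m or distance between lamp3 and pocket5 below 0.007 m) and (distance between lamp4 and pocket0 below 0.007 m or distance between lamp4 and pocket1 below 0.007 m or distance between lamp4 and pocket2 below 0.007 m or distance between lamp4 and pocket3 below 0.007 m or distance between lamp4 and pocket4 below 0.007 m or distance between lamp4 and pocket5 below 0.007 m) and (distance between lamp5 and pocket0 below 0.007 m or distance between lamp5 and pocket1 below 0.007 m or distance between lamp5 and pocket2 below 0.007 m or distance between lamp5 and pocket3 below 0.007 m or distance between lamp5 and pocket4 below 0.007 m or distance between lamp5 and pocket5 below 0.007 m) and angle between each of lamp0, lamp1, lamp2, lamp3, lamp4, lamp5's own z axis and vertical below 0.25 rad and horizontal distance between lid and case above 0.05 m), for 0.3 s.
2. the lid sits fully down on the case, its four clips still up (distance between lid and lid_seat below 0.006 m and angle between the z axis of lid and the z axis of case, either way round below 0.04 rad and value of joint each of clip_near_left, clip_far_left, clip_near_right, clip_far_right below 0.12 rad), for 0.2 s.
At the end, for the whole second after the job is handed in: Every lamp present is within 7 mm of the seat of a case dimple, upright within 0.25 rad and at rest; the lid is within 6 mm of its seat on the case rim and level within 0.04 rad; all four clips read more than 0.34 rad (of 0.40) ((distance between lamp0 and pocket0 below 0.007 m or distance between lamp0 and pocket1 below 0.007 m or distance between lamp0 and pocket2 below 0.007 m or distance between lamp0 and pocket3 below 0.007 m or distance between lamp0 and pocket4 below 0.007 m or distance between lamp0 and pocket5 below 0.007 m) and (distance between lamp1 and pocket0 below 0.007 m or distance between lamp1 and pocket1 below 0.007 m or distance between lamp1 and pocket2 below 0.007 m or distance between lamp1 and pocket3 below 0.007 m or distance between lamp1 and pocket4 below 0.007 m or distance between lamp1 and pocket5 below 0.007 m) and (distance between lamp2 and pocket0 below 0.007 m or distance between lamp2 and pocket1 below 0.007 m or distance between lamp2 and pocket2 below 0.007 m or distance between lamp2 and pocket3 below 0.007 m or distance between lamp2 and pocket4 below 0.007 m or distance between lamp2 and pocket5 below 0.007 m) and (distance between lamp3 and pocket0 below 0.007 m or distance between lamp3 and pocket1 below 0.007 m or distance between lamp3 and pocket2 below 0.007 m or distance between lamp3 and pocket3 below 0.007 m or distance between lamp3 and pocket4 below 0.007 m or distance between lamp3 and pocket5 below 0.007 m) and (distance between lamp4 and pocket0 below 0.007 m or distance between lamp4 and pocket1 below 0.007 m or distance between lamp4 and pocket2 below 0.007 m or distance between lamp4 and pocket3 below 0.007 m or distance between lamp4 and pocket4 below 0.007 m or distance between lamp4 and pocket5 below 0.007 m) and (distance between lamp5 and pocket0 below 0.007 m or distance between lamp5 and pocket1 below 0.007 m or distance between lamp5 and pocket2 below 0.007 m or distance between lamp5 and pocket3 below 0.007 m or distance between lamp5 and pocket4 below 0.007 m or distance between lamp5 and pocket5 below 0.007 m) and angle between each of lamp0, lamp1, lamp2, lamp3, lamp4, lamp5's own z axis and vertical below 0.25 rad and linear speed of each of lamp0, lamp1, lamp2, lamp3, lamp4, lamp5 below 0.03 m/s and distance between lid and lid_seat below 0.006 m and angle between the z axis of lid and the z axis of case, either way round below 0.04 rad and value of joint each of clip_near_left, clip_far_left, clip_near_right, clip_far_right above 0.34 rad and linear speed of lid below 0.02 m/s); the robot touches nothing.
It fails at once if a lamp is knocked, dropped or pressed hard (more than 16 N against the case or the pulp tray, or 6 N against the lid) (contact force between any of lamp0, lamp1, lamp2, lamp3, lamp4, lamp5 and case above 16 N or contact force between any of lamp0, lamp1, lamp2, lamp3, lamp4, lamp5 and pulp_tray above 16 N or contact force between any of lamp0, lamp1, lamp2, lamp3, lamp4, lamp5 and lid above 6 N).
It fails at once if a lamp is tipped over (angle between any of lamp0, lamp1, lamp2, lamp3, lamp4, lamp5's own z axis and vertical above 0.8 rad).
It fails at once if a tool or bit lying about is shifted by more than 3 cm (distance of any of tape_measure, carp_pencil, moulding_offcut from where it was at the start of the episode above 0.03 m).
Of lamp0, lamp1, lamp2, lamp3, lamp4, lamp5 only 4 to 6 are there at a start; the rules pass over those that are not, and their reading is None.
At some moment in a run one of lid may be knocked a few centimetres aside while the robot is not near it.
It also fails if it takes over 210 s, if anything falls off the work surface, if the arm or the gripper's body presses on something with over 40 N, if the wrist force passes 120 N, or if a joint passes its speed limit or range.

ROBOT

A 6-joint arm with a two-finger parallel gripper is mounted at the origin on a cart in front of the work surface, level with it; the furniture and walls round the work are solid. World frame = base frame: x ahead of the robot, y to its left, z up, the work surface at z = 0. Lengths are in m, angles in degrees, forces in N, time in s.
With the tool pointing down it reaches from about 0.275 to 0.875 m from the base axis. Payload 12.5 kg.
Tool frame: the origin (TCP) lies midway between the tips of the shut fingers; the grasp point (between the pads) lies env.pinch_z behind it (env.pinch_z is the distance from the TCP to the grasp point, in m); z points along the fingers, y is the line along which they close (so a half turn about z gives the same grasp; the last joint's range is limited). The gripper opens to 85 mm and grips with 20 to 120 N. Pads are 22 mm wide; open, the fingers measure 114 mm over their backs; the gripper's body (76 mm by 85 mm) begins 54 mm behind the grasp point. The pads swing forward as they close: fully open they stand 13 mm farther back than shut.
Start: joints at [-79.332, 20.094, 94.641, -0, 65.266, -4.847], TCP at [0.147, -0.53, 0.196] pointing down, gripper open.
Joint ranges: [-157.81, 157.81], [-45, 120.19], [0.68, 151.7], [-89.99, 269.99], [4.06, 180], [-164.3, 164.3]. Speed limits (degrees/s): [127.2, 127.2, 159.86, 180, 180, 180].

INTERFACE

Orientations are given as [roll, pitch, yaw] about the fixed x, y, z axes, in that order (R = Rz(yaw) Ry(pitch) Rx(roll)).
In Python, from station import env gives the robot as it stands.
- The arm moves only by the shell command python3 -m handwheel 'ROWS'. ROWS is JSON, a list of rows, each a list of 7 numbers: the turn, a rotation vector about the tool's x, y, z each as a share of 6 degrees, from -1 to 1, then the shift along the tool's x, y, z each as a share of 0.04 m, from -1 to 1, then the opening, from 0 (shut) to 1 (fully open). A call has 1 to 8 rows; each row shifts and turns the commanded pose from where the row before left it, along the tool's axes as they then stand; what a row does not reach is not made up. A row lasts 1/10 s, in which the tool goes at most 50 mm and 8.59 degrees, less where a joint would pass 70% of its speed; a pose out of reach is approached as far as the arm can. A call with a number of a shift or a turn outside -1 to 1 is refused whole. A call with a gripper value outside its range is refused whole. The fingers move at their own pace and stop on an object; the grip force is fixed at half the most. Time passes only in rows, so rows that do not move let the fingers close. It gives the time, the measured TCP pose, the force, the opening and the grip force at its end, in the units of the state.
- env.get_state(): the state, without advancing time (a new reading comes with each control period).
- env.camera(name): name is "scene" or "top" or "wrist"; returns a dict with "image" (400x640x3 uint8, red, green, blue), "mtx" (3x3 intrinsics, pixels), "view" (4x4, takes a point from world to camera coordinates); the wrist camera has in their place "hand_eye" (4x4, takes a point from camera to tool coordinates, whose origin is the TCP and whose axes are the flange's). Camera axes: x right, y up, looking along -z (the intrinsics and any distortion apply to the point x, -y, -z); pixel columns grow to the right and rows downward; lengths in m; the calibration is good to about 2 mm. A picture is of the moment at which its call begins: read the wrist's pose just before it. There is no depth.
- env.finish_job(): hands the job in; it is judged then, once.
The state is a dict: "t": time; "joint_pos": joint angles; "qvel": joint speeds; "joint_torque": joint torques, N m; "tool_pos": TCP position; "eef_rot": TCP orientation; "force": force on the tool from outside, world axes, zero at the start; "ft_torque": the same for the moment, N m; "width": opening from 0.0 (shut) to 1.0 (fully open); "finger_force": force on a finger pad.
Only numpy, scipy, OpenCV 4.12 (cv2) and the standard library are available. Lean on these libraries where they do the work, as an engineer would, in place of code of your own. Each camera call takes 0.05 s, during which the arm holds its last target. There are 200 camera calls.

## Working session

There is one attempt and no reset: what is moved stays moved. The work goes in short steps, Python scripts to look and compute and a shell command to move; the robot and the scene stay as the last step left them, time stands still between calls to the robot, and variables do not carry over. Pictures are saved under pics/ and viewed, at most 14 in all, crops included, and the job is handed in when it is done.

```bash
ls; mkdir -p pics; python3 - <<'E'
from station import env
import cv2,numpy as np
s=env.get_state();print(s,env.pinch_z)
for n in("top","scene"):
    c=env.camera(n);cv2.imwrite(f"pics/{n}0.png",c["image"][:,:,::-1]);print(n,c["mtx"],c["view"],[k for k in c])
E
```

```text
pics
{'t': 0.0, 'joint_pos': array([-7.93327873e+01,  2.01251915e+01,  9.46776882e+01,  1.67343299e-03,
        6.52637570e+01, -4.84760701e+00]), 'qvel': array([-0.00350499,  0.02430249,  0.06190211,  0.00404147,  0.06002255,
       -0.10314247]), 'joint_torque': array([-1.47047962e-03, -5.06104267e+01, -2.91411531e+01, -1.40863640e-04,
        4.47074213e-03,  5.67161933e-06]), 'tool_pos': array([ 0.14707838, -0.5295865 ,  0.19534538]), 'eef_rot': array([-1.79933730e+02, -7.14482867e-03,  1.55141145e+01]), 'force': array([ 0.04572185, -0.35743964, -0.39565351]), 'ft_torque': array([0.01387421, 0.02368713, 0.00742714]), 'finger_force': 0.0, 'width': 1.0020616927664434} 0.0187
top [[403.81277956   0.         314.48422924]
 [  0.         403.81277956 199.44846494]
 [  0.           0.           1.        ]] [[ 0.00896756 -0.99969523  0.02300072  0.09632579]
 [ 0.99856496  0.01016716  0.05257986 -0.49440385]
 [-0.05279769  0.0224962   0.9983518  -0.91844956]
 [ 0.          0.          0.          1.        ]] ['image', 'mtx', 'view']
scene [[387.42757405   0.         318.62709032]
 [  0.         387.42757405 203.27245514]
 [  0.           0.           1.        ]] [[-0.57627451 -0.81699083 -0.02082508  0.36716084]
 [ 0.36503288 -0.28011185  0.88785604 -0.2313138 ]
 [-0.73120359  0.50404696  0.45964983 -0.60899992]
 [ 0.          0.          0.          1.        ]] ['image', 'mtx', 'view']
```

View pics/top0.png

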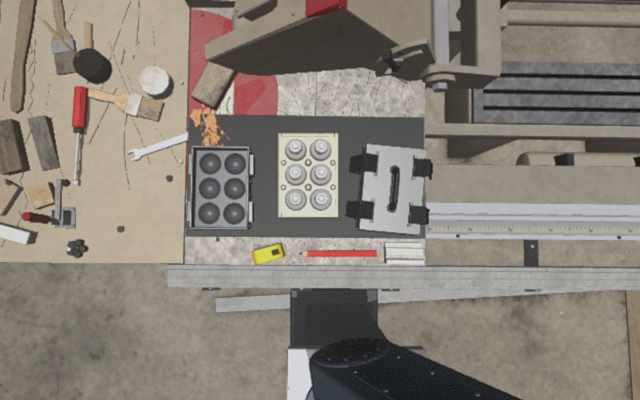

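View pics/scene0.png

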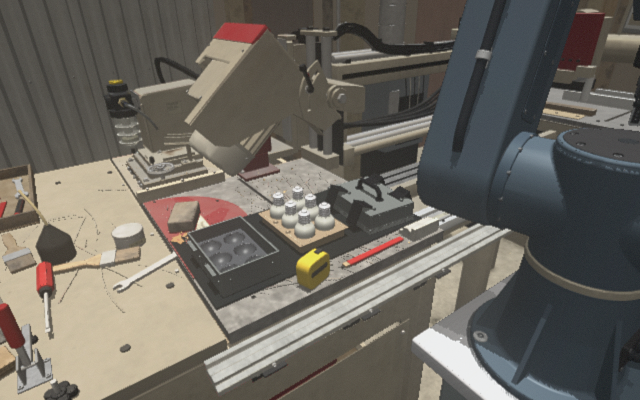

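The scene holds six lamps in the tray: caps at top-image columns 295 and 320, rows 146–199. The empty case is around (220,187), and the lid, turned slightly, is around (393,188).

```bash
cat > h.py <<'E'
from station import env
import cv2,numpy as np
from scipy.spatial.transform import Rotation as Ro
def snap(n,save=None):
    s=env.get_state();c=env.camera(n)
    if n=="wrist":
        T=np.eye(4);T[:3,:3]=Ro.from_euler("xyz",s["eef_rot"],degrees=True).as_matrix();T[:3,3]=s["tool_pos"]
        c["c2w"]=T@c["hand_eye"]
    else: c["c2w"]=np.linalg.inv(c["view"])
    if save: cv2.imwrite(f"pics/{save}.png",c["image"][:,:,::-1])
    return c
def cast(c,px,z):
    px=np.atleast_2d(px).astype(float);K=c["mtx"]
    d=np.c_[(px[:,0]-K[0,2])/K[0,0],-(px[:,1]-K[1,2])/K[1,1],-np.ones(len(px))]@c["c2w"][:3,:3].T
    o=c["c2w"][:3,3];return o+d*((z-o[2])/d[:,2])[:,None]
def proj(c,P):
    P=np.atleast_2d(P).astype(float);q=(P-c["c2w"][:3,3])@c["c2w"][:3,:3];K=c["mtx"]
    return np.c_[K[0,2]+K[0,0]*q[:,0]/-q[:,2],K[1,2]-K[1,1]*q[:,1]/-q[:,2]]
def go(x,y,z,yaw):
    "turn about tool z (units of 6deg), then shift in the turned tool frame, in units of 40 mm"
    s=env.get_state();R0=Ro.from_euler("xyz",s["eef_rot"],degrees=True)
    R1=Ro.from_euler("xyz",[180,0,yaw],degrees=True)
    print("turn",np.round((R0.inv()*R1).as_rotvec(degrees=True)/6,2),"shift after turn",np.round(R1.inv().apply(np.array([x,y,z])-s["tool_pos"])/.04,3))
E
python3 - <<'E'
from h import *
c=snap("top")
print(c["c2w"][:3,3])
I=c["image"]
print("caps",cast(c,[[295,146],[320,146],[320,172],[295,199]],.08).round(3))
print("dimples",cast(c,[[209,160],[237,160],[209,211],[236,211]],.03).round(3))
print("lid corners",cast(c,[[364,145],[425,150],[360,229],[420,235]],.056).round(3), "handle",cast(c,[[397,168],[392,208]],.09).round(3))
print("tray corn",cast(c,[[279,134],[338,134],[338,217],[279,217]],.03).round(3))
go(.45,-.02,.30,0)
E
```

```text
[0.44433854 0.12198474 0.9407159 ]
caps [[0.604 0.145 0.08 ]
 [0.605 0.092 0.08 ]
 [0.549 0.091 0.08 ]
 [0.49  0.144 0.08 ]]
dimples [[0.579 0.34  0.03 ]
 [0.58  0.277 0.03 ]
 [0.464 0.338 0.03 ]
 [0.465 0.278 0.03 ]]
lid corners [[ 0.613 -0.007  0.056]
 [ 0.604 -0.143  0.056]
 [ 0.427  0.002  0.056]
 [ 0.415 -0.131  0.056]] handle [[ 0.558 -0.072  0.09 ]
 [ 0.473 -0.061  0.09 ]]
tray corn [[0.641 0.184 0.03 ]
 [0.643 0.049 0.03 ]
 [0.453 0.048 0.03 ]
 [0.452 0.181 0.03 ]]
turn [-0.01  0.    2.59] shift after turn [  7.573 -12.742  -2.613]
```

```bash

python3 -m handwheel '[[0,0,0.9,0,0,-1,1],[0,0,0.9,0,0,-1,1],[0,0,0.8,0,0,-1,1],[0,0,0,0.5,-0.9,0,1],[0,0,0,0.5,-1,0,0.5],[0,0,0,0.5,-1,0,0.5],[0,0,0,0.5,-1,0,0.5],[0,0,0,0.5,-1,0,0.5]]'
python3 -m handwheel '[[0,0,0,0.6,-1,0,0.5],[0,0,0,0.6,-1,0,0.5],[0,0,0,0.6,-1,0,0.5],[0,0,0,0.6,-1,0,0.5],[0,0,0,0.6,-1,0,0.5],[0,0,0,0.6,-1,0,0.5],[0,0,0,0.6,-1,0,0.5],[0,0,0,0.6,-1,0,0.5]]'
python3 -m handwheel '[[0,0,0,0.6,-1,0,0.5],[0,0,0,0.6,-1,0,0.5],[0,0,0,0,0,0,0.5],[0,0,0,0,0,0,0.5]]'
python3 - <<'E'
from h import *
c=snap("wrist","w1");print(c["mtx"],c["c2w"].round(3))
E
```

```text
t: 0.95
tool_pos: [0.2478, -0.3323, 0.3158]
eef_rot: [-180.0, -0.0, -0.1]
force: [1.5, -0.4, 0.8]
width: 0.5
finger_force: 0.0
t: 1.75
tool_pos: [0.4404, -0.0123, 0.3159]
eef_rot: [180.0, -0.0, -0.1]
force: [0.3, -1.9, 0.2]
width: 0.502
finger_force: 0.0
t: 2.15
tool_pos: [0.4879, 0.0661, 0.3154]
eef_rot: [180.0, 0.1, 0.0]
force: [-0.2, 0.3, -0.6]
width: 0.503
finger_force: 0.0
[[311.59126021   0.         318.88151102]
 [  0.         311.59126021 201.98660342]
 [  0.           0.           1.        ]] [[ 0.001  0.953  0.304  0.565]
 [-1.     0.001  0.001  0.066]
 [ 0.    -0.304  0.953  0.493]
 [ 0.     0.     0.     1.   ]]
```

View pics/w1.png

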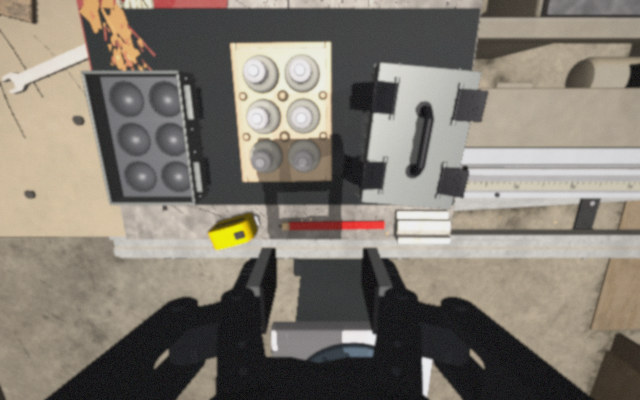

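The wrist view shows the tray with its lamps at columns 232–332, rows 42–182. The case is at left (82–200, 70–205) and the lid at right (360–480, 62–205).

```bash
cat > det.py <<'E'
from h import *
def rect(c,m,z,tag):
    m=cv2.morphologyEx(m.astype(np.uint8)*255,cv2.MORPH_CLOSE,np.ones((15,15)))
    k=max(cv2.findContours(m,cv2.RETR_EXTERNAL,cv2.CHAIN_APPROX_NONE)[0],key=cv2.contourArea)
    P=cast(c,k[:,0],z)[:,:2]
    r=cv2.minAreaRect((P*1000).astype(np.float32));print(tag,np.round(r[0],1),np.round(r[1],1),round(r[2],1))
    return P
def dimples(c,roi,rr):
    g=cv2.cvtColor(c["image"],cv2.COLOR_RGB2GRAY);x0,y0,x1,y1=roi
    g=cv2.resize(g[y0:y1,x0:x1],None,fx=4,fy=4,interpolation=cv2.INTER_CUBIC)
    h=cv2.HoughCircles(cv2.GaussianBlur(g,(0,0),2),cv2.HOUGH_GRADIENT,1,rr*6,param1=60,param2=15,minRadius=int(rr*3.4),maxRadius=int(rr*4.8))
    return np.c_[(h[0][:,:2]+.5)/4-.5+[x0,y0],h[0][:,2]/4]
E
python3 - <<'E'
from det import *
c=snap("wrist");I=c["image"].astype(int);hsv=cv2.cvtColor(c["image"],cv2.COLOR_RGB2HSV).astype(int)
m=(hsv[...,1]>40)&(hsv[...,2]>120)&(hsv[...,0]<35);m[:, :225]=0;m[:,345:]=0;m[:35]=0;m[190:]=0
rect(c,m,.03,"tray")
print(I[150,370:480:10],I[100,84:200:8])
d=dimples(c,(95,75,190,200),18);print(d[:8].round(1));P=cast(c,d[:,:2],.03);print(P[:8,:2].round(4),P[:6].mean(0))
E
```

```text
tray [546.8 116.9] [193.7 138.3] 0.8
[[206 206 200]
 [202 203 196]
 [198 199 192]
 [192 194 190]
 [172 172 169]
 [ 37  38  40]
 [182 183 179]
 [181 182 177]
 [177 178 172]
 [172 174 169]
 [219 217 220]] [[200 184 158]
 [ 40  41  41]
 [ 45  48  49]
 [104 104 106]
 [ 81  81  84]
 [136 134 139]
 [133 132 133]
 [101 101 104]
 [105 107 109]
 [ 86  85  88]
 [150 150 151]
 [122 122 125]
 [135 136 134]
 [189 189 184]
 [ 37  38  38]]Traceback (most recent call last):
  File "<stdin>", line 6, in <module>
  File "det.py", line 12, in dimples
    return np.c_[(h[0][:,:2]+.5)/4-.5+[x0,y0],h[0][:,2]/4]
                  ~^^^
TypeError: 'NoneType' object is not subscriptable
```

```bash

python3 -m handwheel '[[0,0,0,0,-1,0,0.5],[0,0,0,0,-1,0,0.5],[0,0,0,0.2,-1,0,0.5],[0,0,0,0,-1,0,0.5],[0,0,0,0,-1,0,0.5],[0,0,0,0,-1,0.25,0.5],[0,0,0,0,0,0.5,0.5],[0,0,0,0,0,0.5,0.5]]'
python3 -m handwheel '[[0,0,0,0,0,0,0.5],[0,0,0,0,0,0,0.5]]'
python3 - <<'E'
from h import *
c=snap("wrist","w2");np.savez("w2.npz",image=c["image"],mtx=c["mtx"],c2w=c["c2w"])
E
```

```text
t: 3.05
tool_pos: [0.4965, 0.3052, 0.2655]
eef_rot: [-180.0, -0.0, -0.1]
force: [0.4, 0.5, -0.6]
width: 0.502
finger_force: 0.0
t: 3.25
tool_pos: [0.4967, 0.3046, 0.2667]
eef_rot: [-180.0, -0.0, -0.2]
force: [-0.1, 1.1, 0.8]
width: 0.5
finger_force: 0.0
```

View pics/w2.png

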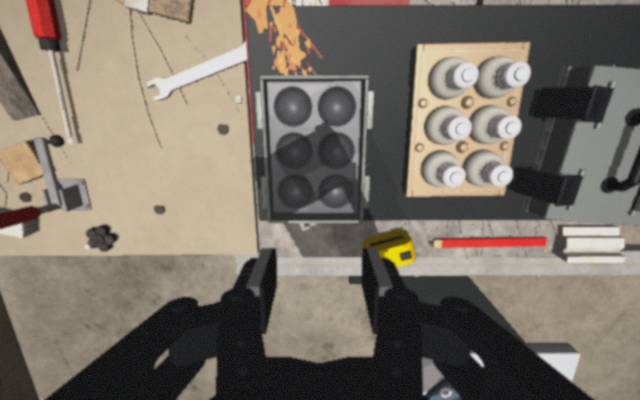

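The case is seen square on: outer rim corners are near (261,77), (368,76), (367,218) and (258,219), and the dimples sit around (293,105) to (336,190).

```bash
python3 - <<'E'
from h import *
d=np.load("w2.npz");c={k:d[k] for k in d}
I=c["image"];crop=I[66:230,250:380]
cv2.imwrite("pics/w2c.png",cv2.resize(crop[:,:,::-1],None,fx=3.6,fy=3.6,interpolation=cv2.INTER_CUBIC))
P=cast(c,[[261,77],[368,76],[367,218],[258,219]],.061);print("rim",P[:,:2].round(4),P.mean(0))
D=cast(c,[[293,105],[338,105],[293,150],[336,150],[294,190],[335,190]],.03);print(D[:,:2].round(4),D.mean(0))
E
```

```text
rim [[0.6024 0.3708]
 [0.6032 0.2482]
 [0.4297 0.2416]
 [0.4287 0.3849]] [0.51601083 0.3113481  0.061     ]
[[0.5715 0.3374]
 [0.5714 0.2802]
 [0.5145 0.3389]
 [0.5144 0.2819]
 [0.4595 0.3391]
 [0.4594 0.2825]] [0.5151384  0.30999506 0.03      ]
```

View pics/w2c.png

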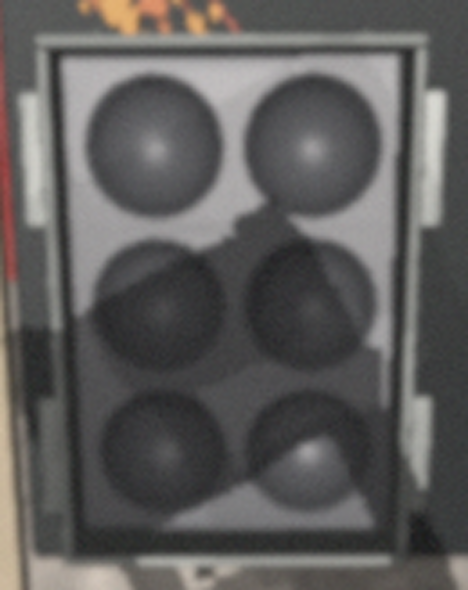

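The crop puts the outer rim corners at (37,38), (427,37), (405,555) and (63,555). The dimple centres are (154,145), (313,145), (160,305), (311,304), (163,452) and (310,450).

```bash
python3 - <<'E'
from h import *
d=np.load("w2.npz");c={k:d[k] for k in d}
f=lambda L:(np.array(L)+.5)/3.6-.5+[250,66]
P=cast(c,f([[37,38],[427,37],[405,555],[63,555]]),.061);print("rim",P[:,:2].round(4),P.mean(0))
D=cast(c,f([[154,145],[313,145],[160,305],[311,304],[163,452],[310,450]]),.03);print(D[:,:2].round(4),D.mean(0))
# lamps: cap tops in this view and expected from tray pose
T=np.array([.5468,.1169]);a=np.deg2rad(.8);R=np.array([[np.cos(a),-np.sin(a)],[np.sin(a),np.cos(a)]])
for i,x in enumerate((56,0,-56)):
  for y in (28,-28):
    w=T+R@[x/1e3,y/1e3];print(w.round(4),proj(c,[[*w,.0885]]).round(1))
C=D.mean(0);s=env.get_state();print(s["tool_pos"],s["eef_rot"])
E
```

```text
rim [[0.6033 0.372 ]
 [0.6033 0.2479]
 [0.4272 0.2479]
 [0.4275 0.3729]] [0.51532808 0.31015706 0.061     ]
[[0.5704 0.3381]
 [0.5703 0.282 ]
 [0.5141 0.3375]
 [0.5143 0.2819]
 [0.4578 0.3379]
 [0.4585 0.2815]] [0.51423135 0.30979928 0.03      ]
[0.6024 0.1457] [[468.4  74.4]]
[0.6032 0.0897] [[521.3  73.5]]
[0.5464 0.1449] [[461.9 128.5]]
[0.5472 0.0889] [[512.2 127.6]]
[0.4904 0.1441] [[456.  177.5]]
[0.4912 0.0881] [[504.  176.7]]
[0.49699167 0.30485989 0.26727325] [-1.79959124e+02 -8.07712817e-02 -1.58338761e-01]
```

```bash
python3 - <<'E'
from h import *
c=snap("wrist");s=env.get_state()
d=np.load("w2.npz");c2={k:d[k] for k in d}
print(cast(c2,[[464,75],[519,74],[458,129],[511,128],[453,176],[502,174]],.0885)[:,:2].round(4))
c1=dict(c2);T=c2["c2w"].copy();T[:3,3]+=np.array([.4879,.0661,.3154])-s["tool_pos"];c1["c2w"]=T
print(cast(c1,[[256,68],[300,68],[259,115],[302,115],[264,156],[303,156]],.0885)[:,:2].round(4))
g=cv2.imread("pics/w2.png")[50:200,425:540];cv2.imwrite("pics/w2d.png",cv2.resize(g,None,fx=4,fy=4,interpolation=cv2.INTER_CUBIC))
go(.6024,.1447,.1635,0)
E
```

```text
[[0.6019 0.1503]
 [0.6027 0.092 ]
 [0.5458 0.1492]
 [0.5468 0.0902]
 [0.4922 0.1479]
 [0.4944 0.091 ]]
[[0.6049 0.1407]
 [0.6047 0.088 ]
 [0.5506 0.1404]
 [0.5505 0.0867]
 [0.4992 0.137 ]
 [0.4991 0.0863]]
turn [-0.01 -0.02 -0.03] shift after turn [2.634 4.009 2.598]
```

View pics/w2d.png

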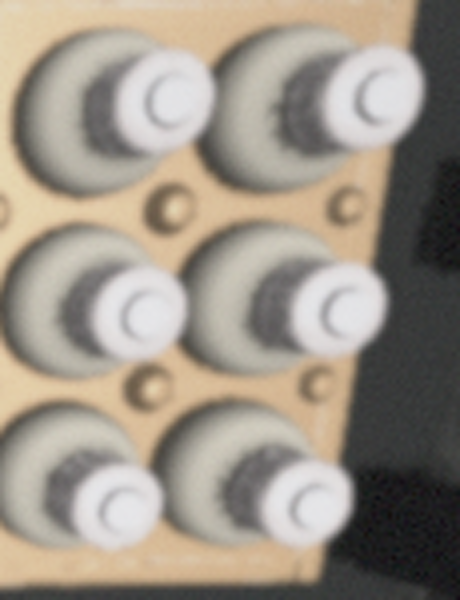

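```bash

python3 -m handwheel '[[0,0,0,0.66,0.99,0.3,0.5],[0,0,0,0.66,0.99,0.3,0.5],[0,0,0,0.66,0.99,0.5,0.5],[0,0,0,0.66,0.99,0.5,0.5],[0,0,0,0,0,1,0.5],[0,0,0,0,0,0,0.5],[0,0,0,0,0,0,0.5],[0,0,0,0,0,0,0.5]]'
python3 - <<'E'
from h import *
c=snap("wrist","w3")
go(.6022,.1465,.0635,0)
print(proj(c,[[.6022,.1465,.0885]]))
E
```

```text
t: 4.15
tool_pos: [0.6009, 0.1504, 0.1658]
eef_rot: [-180.0, -0.2, -0.0]
force: [-0.0, 0.6, 0.1]
width: 0.499
finger_force: 0.0
turn [-0.01 -0.03 -0.  ] shift after turn [0.033 0.098 2.556]
[[323.56296028 196.36066441]]
```

View pics/w3.png

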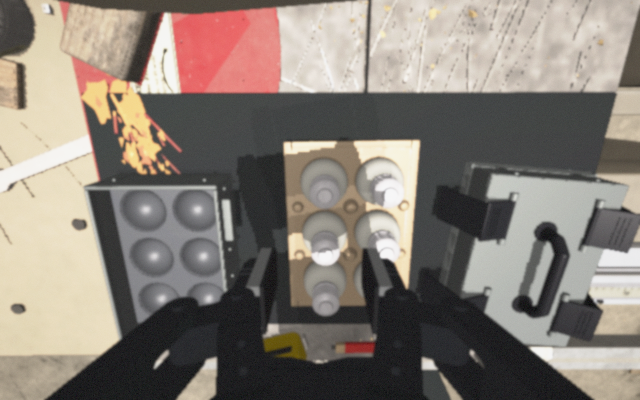

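The cap of the first lamp is at about (324,190) between the fingers, against a predicted (324,196). The sideways fit is good, and ahead it is within a few mm.

```bash

python3 -m handwheel '[[0,0,0,0.06,0.1,0.5,0.5],[0,0,0,0,0,0.7,0.5],[0,0,0,0,0,0.7,0.5],[0,0,0,0,0,0.4,0.5],[0,0,0,0,0,0.25,0.5],[0,0,0,0,0,0,0.5],[0,0,0,0,0,0,0.5]]'
python3 -m handwheel '[[0,0,0,0,0,0,0.2],[0,0,0,0,0,0,0.2],[0,0,0,0,0,0,0.2],[0,0,0,0,0,0,0.2],[0,0,0,0,0,0,0.2]]'
```

```text
t: 4.9
tool_pos: [0.6032, 0.1457, 0.0624]
eef_rot: [-180.0, -0.1, -0.1]
force: [-1.0, 0.0, -0.6]
width: 0.505
finger_force: 0.0
t: 5.4
tool_pos: [0.6025, 0.1455, 0.0613]
eef_rot: [-180.0, -0.0, -0.1]
force: [0.7, 0.3, 0.3]
width: 0.2
finger_force: 0.0
```

```bash
python3 - <<'E'
from h import *
c=snap("wrist","w4");print(env.get_state()["width"])
E
```

```text
0.19885849281421883
```

View pics/w4.png

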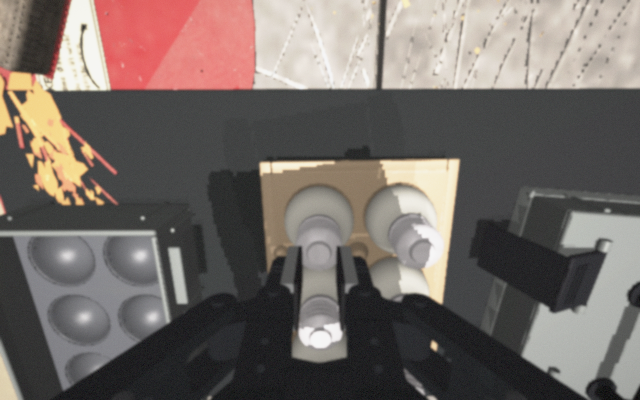

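The fingers have shut without a cap between them. One cap is ahead at (318,250) and another behind at (320,335). I'll work out the geometry before moving anything.

```bash
python3 - <<'E'
from h import *
c=snap("wrist");s=env.get_state();print(s["tool_pos"],c["hand_eye"].round(3))
print("tcp",proj(c,[s["tool_pos"]]),"pinch",proj(c,[s["tool_pos"]+[0,0,.0187]]))
print(cast(c,[[318,250],[320,335],[420,243]],.0885))
print(cast(c,[[260,160],[459,158]],.03))
for z in(.07,.0885,.11,.13):print(z,cast(c,[[318,250],[320,335]],z)[:,0])
E
```

```text
[0.60248538 0.14546766 0.06115885] [[ 0.001  0.953  0.303  0.077]
 [ 1.    -0.    -0.    -0.   ]
 [-0.     0.303 -0.953 -0.178]
 [ 0.     0.     0.     1.   ]]
tcp [[319.0410443  233.56185413]] pinch [[319.06586746 246.83817671]]
[[0.6048109  0.14604214 0.0885    ]
 [0.54971311 0.1449655  0.0885    ]
 [0.60884716 0.09197352 0.0885    ]]
[[0.64293299 0.18531422 0.03      ]
 [0.64415978 0.05099411 0.03      ]]
0.07 [0.59563145 0.53377401]
0.0885 [0.6048109  0.54971311]
0.11 [0.6154789  0.56823693]
0.13 [0.62540262 0.58546838]
```

Fingers appear about 27 mm apart at rows 248–285, with the cap at (318,250) between them at the projected pinch row 247. So the opening scale is non-linear and they had only just reached the cap. I'll close further.

```bash

python3 -m handwheel '[[0,0,0,0,0,0,0],[0,0,0,0,0,0,0],[0,0,0,0,0,0,0],[0,0,0,0,0,0,0],[0,0,0,0,0,0,0]]'
```

```text
t: 6.0
tool_pos: [0.6025, 0.1455, 0.0611]
eef_rot: [-180.0, 0.0, -0.1]
force: [0.5, -0.2, 0.2]
width: -0.0
finger_force: 0.0
```

```bash
python3 - <<'E'
from h import *
c=snap("wrist","w5");c=snap("scene");cv2.imwrite("pics/s5.png",cv2.resize(c["image"][100:260,180:400,::-1],None,fx=3.5,fy=3.5,interpolation=cv2.INTER_CUBIC))
E
```

```text
(no output)
```

View pics/w5.png

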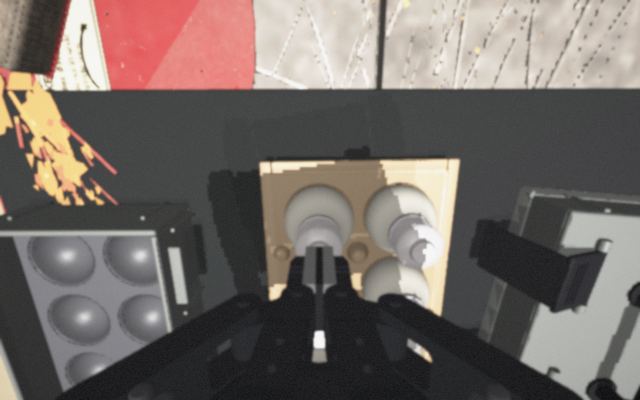

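View pics/s5.png

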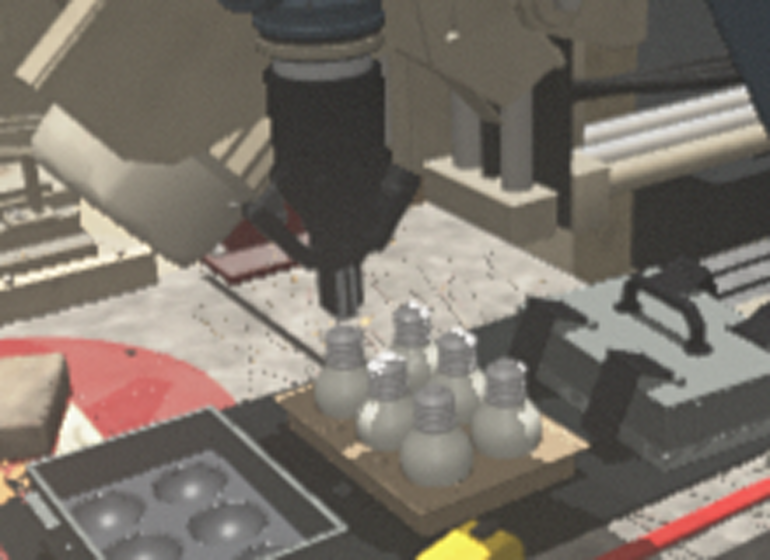

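```bash
python3 - <<'E'
from h import *
c=snap("scene");f=lambda P:((proj(c,P)-[180,100])*3.5).round(0)
for z in (.0611,.08,.0885,.10):print(z,f([[.6025,.1455,z],[.6045,.146,z]]))
w=snap("wrist");s=env.get_state()
for z in (0,.0187,.03,.04):print(z,proj(w,[s["tool_pos"]+[0,0,z],s["tool_pos"]+[.011,0,z]]).round(0).tolist())
print(s["tool_pos"],s["width"],s["joint_pos"])
E
```

```text
0.0611 [[342. 358.]
 [340. 358.]]
0.08 [[340. 334.]
 [338. 333.]]
0.0885 [[339. 323.]
 [337. 322.]]
0.1 [[338. 308.]
 [336. 307.]]
0 [[319.0, 234.0], [319.0, 217.0]]
0.0187 [[319.0, 247.0], [319.0, 229.0]]
0.03 [[319.0, 256.0], [319.0, 237.0]]
0.04 [[319.0, 266.0], [319.0, 246.0]]
[0.60247975 0.14548284 0.06116003] -0.00296142654013497 [ 9.27326370e+00  3.62160333e+01  8.98068366e+01 -9.55288505e-04
  5.39793284e+01  9.93580191e+01]
```

The scene and wrist views both put the shut tips about 35–40 mm above the reported TCP, just over the cap. I'll settle it by touching the bare mat in front of the tray.

```bash

python3 -m handwheel '[[0,0,0,0,0,-1,0],[0,0,0,-0.8,0.2,-0.5,0],[0,0,0,-0.8,0.2,0,0],[0,0,0,-0.8,0.2,0,0],[0,0,0,-0.8,0.2,0,0],[0,0,0,-0.8,0.2,0,0],[0,0,0,-0.6,0.15,0,0],[0,0,0,0,0,0,0]]'
python3 -m handwheel '[[0,0,0,0,0,0.6,0],[0,0,0,0,0,0.6,0],[0,0,0,0,0,0.5,0],[0,0,0,0,0,0.3,0],[0,0,0,0,0,0.2,0],[0,0,0,0,0,0,0],[0,0,0,0,0,0,0]]'
```

```text
t: 7.0
tool_pos: [0.416, 0.0993, 0.1212]
eef_rot: [180.0, 0.1, -0.1]
force: [0.2, -0.3, -0.9]
width: -0.001
finger_force: 0.0
t: 7.7
tool_pos: [0.419, 0.0999, 0.0335]
eef_rot: [-180.0, -0.0, -0.1]
force: [-0.4, 0.6, 0.9]
width: -0.001
finger_force: 0.0
```

```bash

python3 -m handwheel '[[0,0,0,0,0,0.2,0],[0,0,0,0,0,0.2,0],[0,0,0,0,0,0.1,0],[0,0,0,0,0,0.05,0],[0,0,0,0,0,0,0]]'
for i in 1 ; do python3 -m handwheel '[[0,0,0,0,0,0.05,0],[0,0,0,0,0,0,0]]'; done
python3 -m handwheel '[[0,0,0,0,0,0.05,0],[0,0,0,0,0,0,0]]'
```

```text
t: 8.2
tool_pos: [0.4183, 0.0997, 0.0109]
eef_rot: [180.0, 0.0, -0.1]
force: [0.0, -0.6, -0.2]
width: -0.003
finger_force: 0.0
t: 8.4
tool_pos: [0.4184, 0.0998, 0.0091]
eef_rot: [-180.0, -0.0, -0.1]
force: [-0.8, -0.5, -0.1]
width: -0.0
finger_force: 0.0
t: 8.6
tool_pos: [0.4184, 0.0998, 0.007]
eef_rot: [-180.0, 0.0, -0.1]
force: [0.7, 0.9, 1.0]
width: 0.002
finger_force: 0.0
```

```bash

python3 -m handwheel '[[0,0,0,0,0,0.03,0],[0,0,0,0,0,0,0]]'
python3 -m handwheel '[[0,0,0,0,0,0.03,0],[0,0,0,0,0,0,0]]'
python3 - <<'E'
from h import *
c=snap("scene");cv2.imwrite("pics/s6.png",cv2.resize(c["image"][150:300,250:400,::-1],None,fx=4,fy=4,interpolation=cv2.INTER_CUBIC))
p=env.get_state()["tool_pos"]
for z in (0,.0187,.04):print(((proj(c,[p+[0,0,z]])-[250,150])*4).round(0))
E
```

```text
t: 8.8
tool_pos: [0.4184, 0.0998, 0.0059]
eef_rot: [180.0, 0.0, -0.1]
force: [0.8, 0.2, -0.1]
width: -0.002
finger_force: 0.0
t: 9.0
tool_pos: [0.4184, 0.0997, 0.0047]
eef_rot: [180.0, 0.0, -0.1]
force: [-0.9, -0.4, 0.1]
width: -0.001
finger_force: 0.0
[[354. 397.]]
[[354. 369.]]
[[355. 336.]]
```

View pics/s6.png

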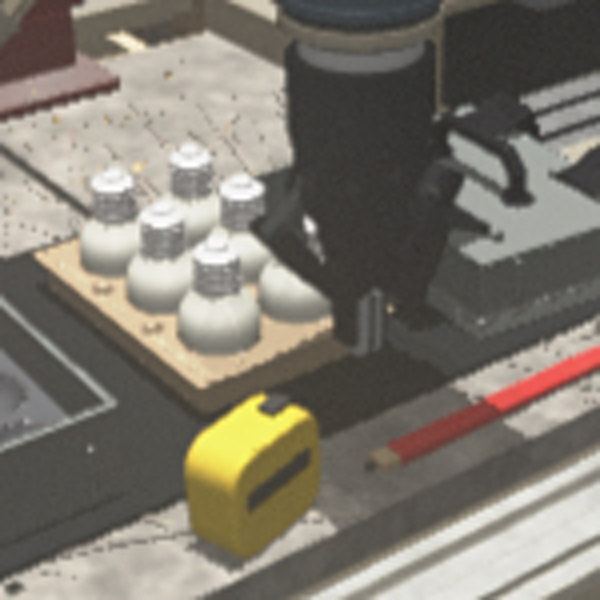

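Tips are at about (358,355) in the crop, against a TCP projection at row 397, so they sit roughly 28 mm above the TCP and clear of the mat. I'll continue down to contact.

```bash

python3 -m handwheel '[[0,0,0,0,0,0.15,0],[0,0,0,0,0,0.1,0],[0,0,0,0,0,0.1,0],[0,0,0,0,0,0,0]]'
python3 -m handwheel '[[0,0,0,0,0,0.05,0],[0,0,0,0,0,0,0]]'
python3 -m handwheel '[[0,0,0,0,0,0.05,0],[0,0,0,0,0,0,0]]'
```

```text
t: 9.45
tool_pos: [0.418, 0.0997, -0.0099]
eef_rot: [180.0, 0.1, -0.1]
force: [0.3, 0.2, -0.5]
width: 0.002
finger_force: 0.0
t: 9.65
tool_pos: [0.4183, 0.0997, -0.0114]
eef_rot: [180.0, 0.0, -0.1]
force: [0.4, 0.4, 0.3]
width: 0.002
finger_force: 0.0
t: 9.85
tool_pos: [0.4183, 0.0997, -0.0134]
eef_rot: [180.0, 0.0, -0.1]
force: [-0.4, 0.9, -0.1]
width: 0.001
finger_force: 0.0
```

```bash

python3 -m handwheel '[[0,0,0,0,0,0.05,0],[0,0,0,0,0,0,0]]'
python3 -m handwheel '[[0,0,0,0,0,0.05,0],[0,0,0,0,0,0,0]]'
```

```text
t: 10.05
tool_pos: [0.4183, 0.0997, -0.0154]
eef_rot: [180.0, 0.0, -0.1]
force: [-0.5, 0.9, 0.3]
width: 0.004
finger_force: 0.0
t: 10.25
tool_pos: [0.4183, 0.0997, -0.0174]
eef_rot: [180.0, 0.0, -0.1]
force: [-0.6, 0.2, 0.2]
width: 0.002
finger_force: 0.0
```

```bash

python3 -m handwheel '[[0,0,0,0,0,0.05,0],[0,0,0,0,0,0,0]]' | grep -E "tool|force: \["
python3 -m handwheel '[[0,0,0,0,0,0.05,0],[0,0,0,0,0,0,0]]' | grep -E "tool|force: \["
python3 -m handwheel '[[0,0,0,0,0,0.05,0],[0,0,0,0,0,0,0]]' | grep -E "tool|force: \["
```

```text
tool_pos: [0.4183, 0.0997, -0.0195]
force: [-0.5, 0.1, 0.0]
tool_pos: [0.4183, 0.0997, -0.0214]
force: [0.2, 0.1, 0.5]
tool_pos: [0.4183, 0.0997, -0.0234]
force: [-0.1, 0.9, -0.0]
```

```bash

python3 -m handwheel '[[0,0,0,0,0,0.05,0],[0,0,0,0,0,0,0]]' | grep -E "tool|force: \["
python3 -m handwheel '[[0,0,0,0,0,0.05,0],[0,0,0,0,0,0,0]]' | grep -E "tool|force: \["
```

```text
tool_pos: [0.4183, 0.0997, -0.0254]
force: [0.6, 1.4, 0.5]
tool_pos: [0.4183, 0.0997, -0.0275]
force: [-0.2, -0.5, -0.4]
```

```bash

python3 -m handwheel '[[0,0,0,0,0,0.04,0],[0,0,0,0,0,0,0]]' | grep -E "tool|force: \["
python3 -m handwheel '[[0,0,0,0,0,0.04,0],[0,0,0,0,0,0,0]]' | grep -E "tool|force: \["
```

```text
tool_pos: [0.4183, 0.0998, -0.029]
force: [0.1, 0.4, 0.5]
tool_pos: [0.4185, 0.0998, -0.0295]
force: [-6.1, -0.9, 24.9]
```

```bash

python3 -m handwheel '[[0,0,0,0,0,0.04,0],[0,0,0,0,0,0,0]]' | grep -E "tool|force: \["
python3 -m handwheel '[[0,0,0,0,0,0.04,0],[0,0,0,0,0,0,0]]' | grep -E "tool|force: \["
```

```text
tool_pos: [0.4185, 0.0998, -0.0296]
force: [-14.4, -2.5, 60.6]
tool_pos: [0.4186, 0.0998, -0.0298]
force: [-22.7, -4.9, 95.0]
```

Contact came at TCP −0.029 (mat at +0.006), so the real tips are 35 mm above the reported TCP. All reported heights need −35 mm. I'll back off and go to lamp A.

```bash

python3 -m handwheel '[[0,0,0,0,0,-0.2,0],[0,0,0,0,0,-1,0],[0,0,0,0,0,-1,0.1],[0,0,0,0,0,-1,0.3],[0,0,0,0.5,-0.14,-0.8,0.5],[0,0,0,0.8,-0.2,0,0.5],[0,0,0,0.8,-0.2,0,0.5],[0,0,0,0.8,-0.2,0,0.5]]'
python3 -m handwheel '[[0,0,0,0.8,-0.2,0,0.5],[0,0,0,0.9,-0.2,0,0.5],[0,0,0,0,0,0,0.5],[0,0,0,0,0,0,0.5]]'
python3 - <<'E'
from h import *
go(.6035,.146,.0265,0)
E
```

```text
t: 12.85
tool_pos: [0.5357, 0.1295, 0.1267]
eef_rot: [-180.0, -0.0, -0.1]
force: [0.1, -0.2, -0.8]
width: 0.504
finger_force: 0.0
t: 13.25
tool_pos: [0.6021, 0.145, 0.1256]
eef_rot: [180.0, 0.1, -0.1]
force: [0.1, -0.4, -0.5]
width: 0.497
finger_force: 0.0
turn [ 0.    0.01 -0.01] shift after turn [ 0.034 -0.024  2.478]
```

```bash

python3 -m handwheel '[[0,0,0,0.03,-0.02,0.8,0.5],[0,0,0,0,0,0.8,0.5],[0,0,0,0,0,0.4,0.5],[0,0,0,0,0,0.25,0.5],[0,0,0,0,0,0.12,0.5],[0,0,0,0,0,0.1,0.5],[0,0,0,0,0,0,0.5]]'
python3 -m handwheel '[[0,0,0,0,0,0,0],[0,0,0,0,0,0,0],[0,0,0,0,0,0,0],[0,0,0,0,0,0,0]]'
```

```text
t: 13.95
tool_pos: [0.6039, 0.1459, 0.028]
eef_rot: [-180.0, -0.0, -0.1]
force: [0.1, -0.4, 0.1]
width: 0.498
finger_force: 0.0
t: 14.35
tool_pos: [0.6043, 0.1459, 0.0285]
eef_rot: [-180.0, -0.1, -0.1]
force: [-1.0, -0.2, 7.2]
width: 0.287
finger_force: 58.7
```

```bash

python3 -m handwheel '[[0,0,0,0,0,-0.1,0],[0,0,0,0,0,-0.3,0],[0,0,0,0,0,-0.6,0],[0,0,0,0,0,-0.8,0],[0,0,0,0,0,-0.7,0],[0,0,0,0,0,0,0],[0,0,0,-0.2,-0.4,0,0],[0,0,0,-0.2,-0.8,0,0]]'
python3 -m handwheel '[[0,0,0,-0.2,-1,0,0],[0,0,0,-0.2,-1,0,0],[0,0,0,-0.02,-1,0,0],[0,0,0,0,-0.4,0,0],[0,0,0,0,-0.2,0,0],[0,0,0,0,0,0,0],[0,0,0,0,0,0,0]]'
python3 - <<'E'
from h import *
go(.5714,.338,.0295,0)
E
```

```text
t: 15.15
tool_pos: [0.5869, 0.1936, 0.127]
eef_rot: [180.0, 0.1, -0.2]
force: [0.8, 1.0, -0.7]
width: 0.29
finger_force: 58.9
t: 15.85
tool_pos: [0.5711, 0.3368, 0.1272]
eef_rot: [180.0, 0.0, -0.1]
force: [-0.3, 0.3, -1.6]
width: 0.288
finger_force: 59.0
turn [ 0.01  0.01 -0.02] shift after turn [ 0.006 -0.03   2.443]
```

```bash

python3 -m handwheel '[[0,0,0,0,-0.03,0.6,0],[0,0,0,0,0,0.8,0],[0,0,0,0,0,0.5,0],[0,0,0,0,0,0.25,0],[0,0,0,0,0,0.12,0],[0,0,0,0,0,0.06,0],[0,0,0,0,0,0.04,0],[0,0,0,0,0,0,0]]'
python3 -m handwheel '[[0,0,0,0,0,0.03,0],[0,0,0,0,0,0,0]]'
```

```text
t: 16.65
tool_pos: [0.5715, 0.3393, 0.0334]
eef_rot: [-180.0, -0.1, -0.1]
force: [0.2, -1.0, -0.3]
width: 0.286
finger_force: 59.0
t: 16.85
tool_pos: [0.5713, 0.3392, 0.0318]
eef_rot: [-180.0, -0.0, -0.1]
force: [0.1, -0.5, 0.4]
width: 0.289
finger_force: 59.0
```

```bash
g='tool|force: \['
python3 -m handwheel '[[0,0,0,0,0,0.02,0],[0,0,0,0,0,0,0]]' | grep -E "$g"
python3 -m handwheel '[[0,0,0,0,0,0.01,0],[0,0,0,0,0,0,0]]'| grep -E "$g"
python3 -m handwheel '[[0,0,0,0,0,0.01,0],[0,0,0,0,0,0,0]]'| grep -E "$g"
python3 -m handwheel '[[0,0,0,0,0,0.01,0],[0,0,0,0,0,0,0]]'| grep -E "$g"
```

```text
tool_pos: [0.5711, 0.3391, 0.0307]
force: [-0.2, 0.2, -0.1]
tool_pos: [0.5712, 0.3391, 0.0303]
force: [-0.5, -0.3, -0.1]
tool_pos: [0.5711, 0.3392, 0.0299]
force: [-0.4, -0.2, -0.5]
tool_pos: [0.5712, 0.3391, 0.0295]
force: [-0.4, 0.3, 0.3]
```

```bash
g='tool|force: \['
python3 -m handwheel '[[0,0,0,0,0,0.01,0],[0,0,0,0,0,0,0]]'| grep -E "$g"
python3 -m handwheel '[[0,0,0,0,0,0.01,0],[0,0,0,0,0,0,0]]'| grep -E "$g"
python3 -m handwheel '[[0,0,0,0,0,0.01,0],[0,0,0,0,0,0,0]]'| grep -E "$g"
```

```text
tool_pos: [0.5713, 0.3391, 0.0293]
force: [-0.8, -0.8, 1.6]
tool_pos: [0.5715, 0.3391, 0.0292]
force: [-0.6, -1.9, 5.3]
tool_pos: [0.5716, 0.3392, 0.0291]
force: [-0.7, -2.7, 7.7]
```

```bash

python3 -m handwheel '[[0,0,0,0,0,-0.015,0],[0,0,0,0,0,0,0.5],[0,0,0,0,0,0,0.5],[0,0,0,0,0,-0.3,0.5],[0,0,0,0,0,-0.6,0.5],[0,0,0,0,0,-0.8,0.5],[0,0,0,0,0,-0.7,0.5],[0,0,0,0.1,0.6,0,0.5]]' | head -2
python3 -m handwheel '[[0,0,0,0.15,1,0,0.5],[0,0,0,0.15,1,0,0.5],[0,0,0,0.15,1,0,0.5],[0,0,0,0.15,1,0,0.5],[0,0,0,0.1,1,0,0.5],[0,0,0,0,0.5,0,0.5],[0,0,0,0,0,0,0.5],[0,0,0,0,0,0,0.5]]'
python3 - <<'E'
from h import *
c=snap("wrist","w6");go(.604,.0905,.0305,0)
E
```

```text
t: 19.05
tool_pos: [0.5767, 0.3178, 0.1302]
t: 19.85
tool_pos: [0.603, 0.0953, 0.1256]
eef_rot: [-180.0, -0.0, -0.1]
force: [0.3, 0.4, -0.2]
width: 0.501
finger_force: 0.0
turn [-0.   -0.01 -0.01] shift after turn [0.028 0.134 2.374]
```

View pics/w6.png

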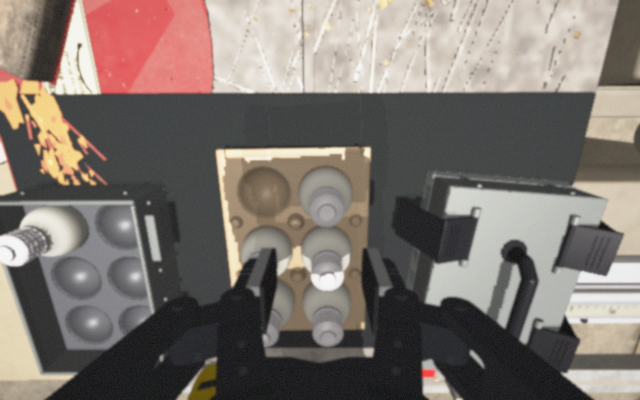

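Lamp A stands upright in the far-left dimple (globe about (55,230)). Lamp B's cap is between the fingers near (325,210).

```bash

python3 -m handwheel '[[0,0,0,0.03,0.12,0.6,0.5],[0,0,0,0,0,0.8,0.5],[0,0,0,0,0,0.4,0.5],[0,0,0,0,0,0.25,0.5],[0,0,0,0,0,0.2,0.5],[0,0,0,0,0,0.1,0.5],[0,0,0,0,0,0,0.5],[0,0,0,0,0,0,0.5]]'
python3 -m handwheel '[[0,0,0,0,0,0,0],[0,0,0,0,0,0,0],[0,0,0,0,0,0,0],[0,0,0,0,0,0,0]]'
```

```text
t: 20.7
tool_pos: [0.6044, 0.0903, 0.0317]
eef_rot: [-180.0, -0.1, -0.1]
force: [-0.5, 0.2, 1.3]
width: 0.501
finger_force: 0.0
t: 21.1
tool_pos: [0.6045, 0.0902, 0.0318]
eef_rot: [180.0, -0.1, -0.1]
force: [-0.6, -1.1, 6.6]
width: 0.293
finger_force: 58.8
```

```bash

python3 -m handwheel '[[0,0,0,0,0,-0.1,0],[0,0,0,0,0,-0.3,0],[0,0,0,0,0,-0.6,0],[0,0,0,0,0,-0.8,0],[0,0,0,0,0,-0.6,0],[0,0,0,-0.2,-0.4,0,0],[0,0,0,-0.2,-0.8,0,0],[0,0,0,-0.2,-1,0,0]]' | tail -2
python3 -m handwheel '[[0,0,0,-0.2,-1,0,0],[0,0,0,-0.02,-0.9,0,0],[0,0,0,0,-0.5,0,0],[0,0,0,0,-0.15,0,0],[0,0,0,0,0,0,0],[0,0,0,0,0,0,0]]'
python3 - <<'E'
from h import *
go(.5712,.282,.0325,0)
E
```

```text
width: 0.284
finger_force: 58.9
t: 22.5
tool_pos: [0.5715, 0.2791, 0.1268]
eef_rot: [180.0, 0.0, -0.1]
force: [0.1, -0.9, -0.8]
width: 0.281
finger_force: 59.0
turn [ 0.    0.   -0.02] shift after turn [-0.009 -0.071  2.356]
```

```bash
g='tool|force: \['
python3 -m handwheel '[[0,0,0,0,-0.07,0.6,0],[0,0,0,0,0,0.8,0],[0,0,0,0,0,0.5,0],[0,0,0,0,0,0.25,0],[0,0,0,0,0,0.1,0],[0,0,0,0,0,0.03,0],[0,0,0,0,0,0,0],[0,0,0,0,0,0,0]]'| grep -E "$g"
python3 -m handwheel '[[0,0,0,0,0,0.02,0],[0,0,0,0,0,0,0]]'| grep -E "$g"
python3 -m handwheel '[[0,0,0,0,0,0.015,0],[0,0,0,0,0,0,0]]'| grep -E "$g"
```

```text
tool_pos: [0.572, 0.2833, 0.0367]
force: [-0.1, -0.0, -1.0]
tool_pos: [0.5716, 0.2832, 0.0353]
force: [-1.2, 0.8, -0.3]
tool_pos: [0.5714, 0.2832, 0.0344]
force: [-0.8, -0.2, 0.2]
```

```bash
g='tool|force: \['
python3 -m handwheel '[[0,0,0,0,0.03,0.02,0],[0,0,0,0,0,0,0]]'| grep -E "$g"
python3 -m handwheel '[[0,0,0,0,0,0.01,0],[0,0,0,0,0,0,0]]'| grep -E "$g"
python3 -m handwheel '[[0,0,0,0,0,0.01,0],[0,0,0,0,0,0,0]]'| grep -E "$g"
```

```text
tool_pos: [0.5714, 0.2818, 0.0334]
force: [0.3, -0.1, -0.7]
tool_pos: [0.5715, 0.2819, 0.0331]
force: [-0.4, -0.1, -0.8]
tool_pos: [0.5714, 0.2819, 0.0327]
force: [-0.1, 0.2, -1.1]
```

```bash
g='tool|force: \['
python3 -m handwheel '[[0,0,0,0,0,0.01,0],[0,0,0,0,0,0,0]]'| grep -E "$g"
python3 -m handwheel '[[0,0,0,0,0,0.01,0],[0,0,0,0,0,0,0]]'| grep -E "$g"
```

```text
tool_pos: [0.5715, 0.282, 0.0324]
force: [0.1, 0.8, -0.5]
tool_pos: [0.5716, 0.2821, 0.0322]
force: [-1.1, 0.1, 3.4]
```

```bash

python3 -m handwheel '[[0,0,0,0,0,0,0.5],[0,0,0,0,0,0,0.5],[0,0,0,0,0,0,0.5],[0,0,0,0,0,-0.3,0.5],[0,0,0,0,0,-0.6,0.5],[0,0,0,0,0,-0.8,0.5],[0,0,0,0,0,-0.7,0.5],[0,0,0,-0.1,0.5,0,0.5]]' | head -2
python3 -m handwheel '[[0,0,0,-0.2,1,0,0.5],[0,0,0,-0.2,1,0,0.5],[0,0,0,-0.1,0.7,0,0.5],[0,0,0,0,0.22,0,0.5],[0,0,0,0,0,0,0.5],[0,0,0,0,0,0,0.5]]' | head -2
python3 - <<'E'
from h import *
go(.5478,.145,.0310,0)
E
```

```text
t: 25.5
tool_pos: [0.5697, 0.2639, 0.1331]
t: 26.1
tool_pos: [0.5477, 0.146, 0.1284]
turn [-0.   -0.01 -0.01] shift after turn [0.004 0.024 2.434]
```

```bash

python3 -m handwheel '[[0,0,0,0,0.03,0.6,0.5],[0,0,0,0,0,0.8,0.5],[0,0,0,0,0,0.4,0.5],[0,0,0,0,0,0.3,0.5],[0,0,0,0,0,0.2,0.5],[0,0,0,0,0,0.12,0.5],[0,0,0,0,0,0,0.5],[0,0,0,0,0,0,0.5]]'
python3 -m handwheel '[[0,0,0,0,0,0,0],[0,0,0,0,0,0,0],[0,0,0,0,0,0,0],[0,0,0,0,0,0,0]]'
python3 -m handwheel '[[0,0,0,0,0,-0.1,0],[0,0,0,0,0,-0.3,0],[0,0,0,0,0,-0.6,0],[0,0,0,0,0,-0.8,0],[0,0,0,0,0,-0.6,0],[0,0,0,-0.2,-0.4,0,0],[0,0,0,-0.2,-0.8,0,0],[0,0,0,-0.2,-1,0,0]]' | tail -2
python3 -m handwheel '[[0,0,0,-0.2,-1,0,0],[0,0,0,-0.02,-0.9,0,0],[0,0,0,0,-0.5,0,0],[0,0,0,0,-0.2,0,0],[0,0,0,0,0,0,0],[0,0,0,0,0,0,0]]'
python3 - <<'E'
from h import *
go(.5152,.338,.0315,0)
E
```

```text
t: 26.9
tool_pos: [0.5477, 0.1441, 0.0318]
eef_rot: [-180.0, -0.1, -0.1]
force: [-0.4, 0.0, 0.5]
width: 0.499
finger_force: 0.0
t: 27.3
tool_pos: [0.5478, 0.1442, 0.0319]
eef_rot: [-180.0, -0.1, -0.1]
force: [-0.5, 0.6, 6.6]
width: 0.284
finger_force: 58.7
width: 0.284
finger_force: 59.0
t: 28.7
tool_pos: [0.515, 0.3348, 0.1271]
eef_rot: [180.0, 0.0, -0.1]
force: [0.2, -0.5, -0.4]
width: 0.284
finger_force: 59.0
turn [ 0.01  0.   -0.02] shift after turn [ 0.006 -0.081  2.391]
```

```bash
g='tool|force: \['
python3 -m handwheel '[[0,0,0,0,-0.05,0.6,0],[0,0,0,0,0,0.8,0],[0,0,0,0,0,0.5,0],[0,0,0,0,0,0.25,0],[0,0,0,0,0,0.12,0],[0,0,0,0,0,0.05,0],[0,0,0,0,0,0,0],[0,0,0,0,0,0,0]]'| grep -E "$g"
python3 -m handwheel '[[0,0,0,0,0,0.02,0],[0,0,0,0,0,0.01,0],[0,0,0,0,0,0,0]]'| grep -E "$g"
```

```text
tool_pos: [0.5152, 0.3382, 0.0353]
force: [-0.1, -0.4, -1.1]
tool_pos: [0.5148, 0.338, 0.0333]
force: [0.1, 0.1, -0.8]
```

```bash
g='tool|force: \['
python3 -m handwheel '[[0,0,0,0,0,0.01,0],[0,0,0,0,0,0.01,0],[0,0,0,0,0,0,0]]'| grep -E "$g"
python3 -m handwheel '[[0,0,0,0,0,0,0.5],[0,0,0,0,0,0,0.5],[0,0,0,0,0,0,0.5],[0,0,0,0,0,-0.3,0.5],[0,0,0,0,0,-0.6,0.5],[0,0,0,0,0,-0.8,0.5],[0,0,0,0,0,-0.7,0.5],[0,0,0,0.1,0.6,0,0.5]]' | head -2
python3 -m handwheel '[[0,0,0,0.2,1,0,0.5],[0,0,0,0.2,1,0,0.5],[0,0,0,0.2,1,0,0.5],[0,0,0,0.13,1,0,0.5],[0,0,0,0,1,0,0.5],[0,0,0,0,0.61,0,0.5],[0,0,0,0,0,0,0.5],[0,0,0,0,0,0,0.5]]' | head -2
python3 - <<'E'
from h import *
go(.5484,.0895,.0310,0)
E
```

```text
tool_pos: [0.5148, 0.338, 0.0324]
force: [1.0, -0.1, -0.9]
t: 30.9
tool_pos: [0.5204, 0.3165, 0.1334]
t: 31.7
tool_pos: [0.5479, 0.0896, 0.1291]
turn [-0.   -0.01 -0.02] shift after turn [1.400e-02 2.000e-03 2.453e+00]
```

```bash

python3 -m handwheel '[[0,0,0,0.01,-0.02,0.6,0.5],[0,0,0,0,0,0.8,0.5],[0,0,0,0,0,0.4,0.5],[0,0,0,0,0,0.3,0.5],[0,0,0,0,0,0.2,0.5],[0,0,0,0,0,0.13,0.5],[0,0,0,0,0,0,0.5],[0,0,0,0,0,0,0.5]]' | head -2
python3 -m handwheel '[[0,0,0,0,0,0,0],[0,0,0,0,0,0,0],[0,0,0,0,0,0,0],[0,0,0,0,0,0,0]]'
python3 -m handwheel '[[0,0,0,0,0,-0.1,0],[0,0,0,0,0,-0.3,0],[0,0,0,0,0,-0.6,0],[0,0,0,0,0,-0.8,0],[0,0,0,0,0,-0.6,0],[0,0,0,-0.2,-0.4,0,0],[0,0,0,-0.2,-0.8,0,0],[0,0,0,-0.2,-1,0,0]]' | tail -2
python3 -m handwheel '[[0,0,0,-0.2,-1,0,0],[0,0,0,-0.02,-0.9,0,0],[0,0,0,0,-0.5,0,0],[0,0,0,0,-0.2,0,0],[0,0,0,0,0,0,0],[0,0,0,0,0,0,0]]'
python3 - <<'E'
from h import *
go(.5155,.282,.0325,0)
E
```

```text
t: 32.5
tool_pos: [0.5484, 0.0905, 0.0318]
t: 32.9
tool_pos: [0.5486, 0.0902, 0.0319]
eef_rot: [180.0, -0.1, -0.1]
force: [-1.6, -2.1, 6.6]
width: 0.283
finger_force: 58.7
width: 0.286
finger_force: 58.9
t: 34.3
tool_pos: [0.5155, 0.2815, 0.1273]
eef_rot: [180.0, 0.0, -0.1]
force: [0.0, 0.3, -1.1]
width: 0.287
finger_force: 59.0
turn [ 0.    0.   -0.02] shift after turn [-1.000e-03 -1.200e-02  2.371e+00]
```

```bash
g='tool|force: \['
python3 -m handwheel '[[0,0,0,0,0.02,0.6,0],[0,0,0,0,0,0.8,0],[0,0,0,0,0,0.5,0],[0,0,0,0,0,0.25,0],[0,0,0,0,0,0.12,0],[0,0,0,0,0,0.06,0],[0,0,0,0,0,0,0],[0,0,0,0,0,0,0]]'| grep -E "$g"
python3 -m handwheel '[[0,0,0,0,0,0.02,0],[0,0,0,0,0,0.01,0],[0,0,0,0,0,0,0]]'| grep -E "$g"
```

```text
tool_pos: [0.516, 0.2817, 0.0348]
force: [-0.3, -0.9, -0.5]
tool_pos: [0.5156, 0.2817, 0.033]
force: [-0.5, -0.3, -0.2]
```

```bash
g='tool|force: \['
python3 -m handwheel '[[0,0,0,0,0,0.01,0],[0,0,0,0,0,0,0]]'| grep -E "$g"
python3 -m handwheel '[[0,0,0,0,0,0,0.5],[0,0,0,0,0,0,0.5],[0,0,0,0,0,0,0.5],[0,0,0,0,0,-0.3,0.5],[0,0,0,0,0,-0.6,0.5],[0,0,0,0,0,-0.8,0.5],[0,0,0,0,0,-0.7,0.5],[0,0,0,-0.1,0.5,0,0.5]]' | head -2
python3 -m handwheel '[[0,0,0,-0.2,1,0,0.5],[0,0,0,-0.2,1,0,0.5],[0,0,0,-0.1,0.7,0,0.5],[0,0,0,0,0.22,0,0.5],[0,0,0,0,0,0,0.5],[0,0,0,0,0,0,0.5]]' | head -2
python3 - <<'E'
from h import *
go(.4920,.144,.0310,0)
E
```

```text
tool_pos: [0.5157, 0.2818, 0.0327]
force: [-1.0, 1.3, 2.8]
t: 36.4
tool_pos: [0.5136, 0.2635, 0.1331]
t: 37.0
tool_pos: [0.4917, 0.1456, 0.1287]
turn [-0.   -0.01 -0.01] shift after turn [0.007 0.041 2.443]
```

```bash

python3 -m handwheel '[[0,0,0,0.01,0.03,0.6,0.5],[0,0,0,0,0,0.8,0.5],[0,0,0,0,0,0.4,0.5],[0,0,0,0,0,0.3,0.5],[0,0,0,0,0,0.2,0.5],[0,0,0,0,0,0.13,0.5],[0,0,0,0,0,0,0.5],[0,0,0,0,0,0,0.5]]' | head -2
python3 -m handwheel '[[0,0,0,0,0,0,0],[0,0,0,0,0,0,0],[0,0,0,0,0,0,0],[0,0,0,0,0,0,0]]'
python3 -m handwheel '[[0,0,0,0,0,-0.1,0],[0,0,0,0,0,-0.3,0],[0,0,0,0,0,-0.6,0],[0,0,0,0,0,-0.8,0],[0,0,0,0,0,-0.6,0],[0,0,0,-0.2,-0.4,0,0],[0,0,0,-0.2,-0.8,0,0],[0,0,0,-0.2,-1,0,0]]' | tail -2
python3 -m handwheel '[[0,0,0,-0.2,-1,0,0],[0,0,0,-0.02,-0.9,0,0],[0,0,0,0,-0.5,0,0],[0,0,0,0,-0.2,0,0],[0,0,0,0,0,0,0],[0,0,0,0,0,0,0]]'
python3 - <<'E'
from h import *
go(.4593,.338,.0325,0)
E
```

```text
t: 37.8
tool_pos: [0.4921, 0.1438, 0.0317]
t: 38.2
tool_pos: [0.4922, 0.1438, 0.0319]
eef_rot: [-180.0, -0.1, -0.1]
force: [-0.6, 0.8, 6.5]
width: 0.284
finger_force: 58.6
width: 0.28
finger_force: 59.0
t: 39.6
tool_pos: [0.4592, 0.3348, 0.1273]
eef_rot: [180.0, 0.0, -0.1]
force: [0.1, 0.5, -0.7]
width: 0.287
finger_force: 59.0
turn [ 0.    0.   -0.02] shift after turn [ 0.003 -0.081  2.371]
```

```bash
g='tool|force: \['
python3 -m handwheel '[[0,0,0,0,-0.05,0.6,0],[0,0,0,0,0,0.8,0],[0,0,0,0,0,0.5,0],[0,0,0,0,0,0.25,0],[0,0,0,0,0,0.12,0],[0,0,0,0,0,0.06,0],[0,0,0,0,0,0,0],[0,0,0,0,0,0,0]]'| grep -E "$g"
python3 -m handwheel '[[0,0,0,0,0,0.02,0],[0,0,0,0,0,0.01,0],[0,0,0,0,0,0,0]]'| grep -E "$g"
python3 -m handwheel '[[0,0,0,0,0,0.01,0],[0,0,0,0,0,0,0]]'| grep -E "$g"
```

```text
tool_pos: [0.4596, 0.3379, 0.0348]
force: [-0.3, -0.2, 0.3]
tool_pos: [0.4592, 0.3378, 0.0329]
force: [-0.1, 0.6, -1.1]
tool_pos: [0.4592, 0.3377, 0.0324]
force: [0.0, 0.7, 0.0]
```

```bash
g='tool|force: \['
python3 -m handwheel '[[0,0,0,0,0,0,0.5],[0,0,0,0,0,0,0.5],[0,0,0,0,0,0,0.5],[0,0,0,0,0,-0.3,0.5],[0,0,0,0,0,-0.6,0.5],[0,0,0,0,0,-0.8,0.5],[0,0,0,0,0,-0.7,0.5],[0,0,0,0.1,0.6,0,0.5]]' | head -2
python3 -m handwheel '[[0,0,0,0.2,1,0,0.5],[0,0,0,0.2,1,0,0.5],[0,0,0,0.2,1,0,0.5],[0,0,0,0.13,1,0,0.5],[0,0,0,0,1,0,0.5],[0,0,0,0,0.61,0,0.5],[0,0,0,0,0,0,0.5],[0,0,0,0,0,0,0.5]]' | head -2
python3 - <<'E'
from h import *
go(.4925,.089,.0310,0)
E
```

```text
t: 41.7
tool_pos: [0.4648, 0.3161, 0.1331]
t: 42.5
tool_pos: [0.4923, 0.0891, 0.1291]
turn [-0.   -0.01 -0.03] shift after turn [0.006 0.004 2.453]
```

```bash

python3 -m handwheel '[[0,0,0,0,-0.01,0.6,0.5],[0,0,0,0,0,0.8,0.5],[0,0,0,0,0,0.4,0.5],[0,0,0,0,0,0.3,0.5],[0,0,0,0,0,0.2,0.5],[0,0,0,0,0,0.13,0.5],[0,0,0,0,0,0,0.5],[0,0,0,0,0,0,0.5]]' | head -2
python3 -m handwheel '[[0,0,0,0,0,0,0],[0,0,0,0,0,0,0],[0,0,0,0,0,0,0],[0,0,0,0,0,0,0]]'
python3 -m handwheel '[[0,0,0,0,0,-0.1,0],[0,0,0,0,0,-0.3,0],[0,0,0,0,0,-0.6,0],[0,0,0,0,0,-0.8,0],[0,0,0,0,0,-0.6,0],[0,0,0,-0.2,-0.4,0,0],[0,0,0,-0.2,-0.8,0,0],[0,0,0,-0.2,-1,0,0]]' | tail -2
python3 -m handwheel '[[0,0,0,-0.2,-1,0,0],[0,0,0,-0.02,-0.9,0,0],[0,0,0,0,-0.5,0,0],[0,0,0,0,-0.2,0,0],[0,0,0,0,0,0,0],[0,0,0,0,0,0,0]]'
python3 - <<'E'
from h import *
go(.4595,.282,.0325,0)
E
```

```text
t: 43.3
tool_pos: [0.4924, 0.0898, 0.0317]
t: 43.7
tool_pos: [0.4925, 0.0895, 0.0318]
eef_rot: [180.0, -0.1, -0.1]
force: [0.2, -2.0, 6.7]
width: 0.286
finger_force: 58.7
width: 0.286
finger_force: 58.9
t: 45.1
tool_pos: [0.4595, 0.2809, 0.1273]
eef_rot: [180.0, 0.0, -0.1]
force: [-0.6, -0.9, -0.7]
width: 0.28
finger_force: 59.0
turn [ 0.    0.   -0.02] shift after turn [ 1.000e-03 -2.800e-02  2.371e+00]
```

```bash
g='tool|force: \['
python3 -m handwheel '[[0,0,0,0,0,0.6,0],[0,0,0,0,0,0.8,0],[0,0,0,0,0,0.5,0],[0,0,0,0,0,0.25,0],[0,0,0,0,0,0.12,0],[0,0,0,0,0,0.06,0],[0,0,0,0,0,0,0],[0,0,0,0,0,0,0]]'| grep -E "$g"
python3 -m handwheel '[[0,0,0,0,0,0.02,0],[0,0,0,0,0,0.01,0],[0,0,0,0,0,0,0]]'| grep -E "$g"
python3 -m handwheel '[[0,0,0,0,0,0.01,0],[0,0,0,0,0,0,0]]'| grep -E "$g"
```

```text
tool_pos: [0.4599, 0.2819, 0.0347]
force: [0.4, -0.3, -0.1]
tool_pos: [0.4595, 0.2818, 0.0329]
force: [-0.1, -0.3, 0.0]
tool_pos: [0.4597, 0.2819, 0.0326]
force: [0.0, 1.0, 3.9]
```

```bash

python3 -m handwheel '[[0,0,0,0,0,0,0.5],[0,0,0,0,0,0,0.5],[0,0,0,0,0,0,0.5],[0,0,0,0,0,-0.3,0.5],[0,0,0,0,0,-0.6,0.5],[0,0,0,0,0,-0.8,0.5],[0,0,0,0,0,-1,0.5],[0,0,0,0.1,0.6,-0.9,0.5]]' | head -2
python3 -m handwheel '[[0,0,0,0.1,0.9,-0.7,0.5],[0,0,0,0.1,0.9,-0.7,0.5],[0,0,0,0.1,0.9,-0.7,0.5],[0,0,0,0.1,0.9,-0.7,0.5],[0,0,0,0,0,0,0.5],[0,0,0,0,0,0,0.5]]' | head -2
python3 - <<'E'
from h import *
c=snap("wrist","w7");np.savez("w7.npz",image=c["image"],mtx=c["mtx"],c2w=c["c2w"])
E
```

```text
t: 47.2
tool_pos: [0.4633, 0.2588, 0.179]
t: 47.8
tool_pos: [0.4792, 0.1133, 0.2892]
```

View pics/w7.png

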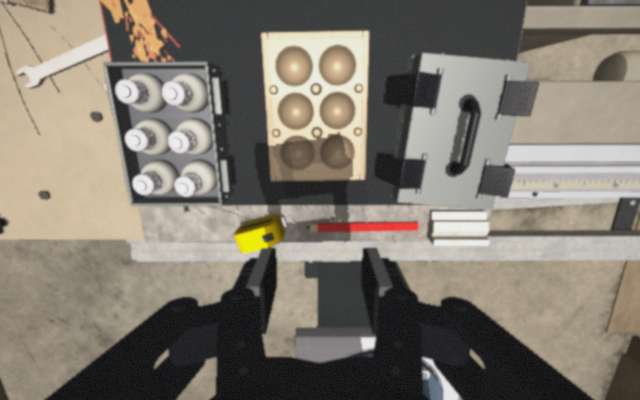

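All six lamps stand cap up in the case (130–210, 75–195), and the tray is empty. The lid's handle runs (470,100)–(460,170). I'll move the camera over the lid to measure it.

```bash

python3 -m handwheel '[[0,0,0,-0.2,0.9,0,0.9],[0,0,0,-0.2,0.9,0,0.9],[0,0,0,-0.2,0.9,0,0.9],[0,0,0,-0.2,0.9,0,0.9],[0,0,0,-0.2,0.9,0,0.9],[0,0,0,0,0,0,0.9],[0,0,0,0,0,0,0.9]]' | head -2
cat > lid.py <<'E'
from det import *
c=snap("wrist","wl")
g=cv2.cvtColor(c["image"],cv2.COLOR_RGB2GRAY)
u,v=proj(c,[[.515,-.068,.056]])[0];print("lid px",u,v)
x0,x1,y0,y1=int(u)-110,int(u)+110,max(0,int(v)-130),int(v)+120
m=np.zeros_like(g);m[y0:y1,x0:x1]=(g[y0:y1,x0:x1]<70)
m=cv2.morphologyEx(m,cv2.MORPH_OPEN,np.ones((3,3)))
n,lab,st,ce=cv2.connectedComponentsWithStats(m)
for i in range(1,n):
    if st[i,4]>150 :
        k=np.argwhere(lab==i)[:,::-1]
        P=cast(c,k,.084)[:,:2]*1000;r=cv2.minAreaRect(P.astype(np.float32))
        print(st[i],"c",np.round(r[0],1),np.round(r[1],1),round(r[2],1),"mean",P.mean(0).round(1))
E
python3 lid.py
```

```text
t: 48.55
tool_pos: [0.4387, -0.0657, 0.2877]
lid px 320.81201317817914 103.38029896723118
[225   0  22 148 904] c [542.5  22.7] [155.7  21.8] 0.5 mean [566.7  28.7]
[392   0  38   5 188] c [ 618.1 -163.6] [39.7  3.7] 89.9 mean [ 618.  -163.7]
[ 248   32   42   44 1495] c [567.2  -9.3] [45.5 44.3] 86.0 mean [567.1  -8.6]
[ 356   45   39   41 1281] c [ 556.5 -128.7] [41.8 41.7] 85.5 mean [ 557.1 -128.9]
[311  64  16  84 583] c [510.9 -64.8] [12.3 93.5] 85.5 mean [508.5 -64.7]
[ 247  123   51   58 1598] c [456.8  -6. ] [76.6 53.3] 9.3 mean [461.   -1.7]
[ 344  134   40   35 1102] c [ 459.6 -119.7] [45.9 41.6] 87.0 mean [ 459.4 -119.7]
```

The handle is measured at (0.511, −0.065), yaw about −4.6°, and the right-hand clips agree with that.

```bash
python3 -c "
from h import *
go(.5118,-.0652,.031,-4.7)"
```

```text
turn [-0.01  0.01  0.78] shift after turn [ 1.817 -0.15   6.419]
```

```bash

python3 -m handwheel '[[0,0,0.78,0,0,0,0.5],[0,0,0,0.9,-0.08,0.6,0.5],[0,0,0,0.9,-0.07,0.8,0.5],[0,0,0,0,0,1,0.5],[0,0,0,0,0,1,0.5],[0,0,0,0,0,0.6,0.5],[0,0,0,0,0,0,0.5],[0,0,0,0,0,0,0.5]]' | head -3
python3 -c "
from h import *
go(.5118,-.0652,.031,-4.7)"; python3 lid.py
```

```text
t: 49.4
tool_pos: [0.5116, -0.0652, 0.1289]
eef_rot: [-180.0, 0.0, -4.7]
turn [-0.  0.  0.] shift after turn [ 4.000e-03 -1.000e-03  2.446e+00]
lid px 321.9401650089248 194.9185856284739
[ 212  107   59   58 2715] c [571.4 -14. ] [39.6 38.3] 1.9 mean [571.5 -14. ]
[ 370  109   56   55 2515] c [ 561.5 -124.1] [37.5 37.4] 85.0 mean [ 562.4 -125.2]
[ 307  141   25  117 1923] c [517.5 -65.7] [18.9 91.1] 85.4 mean [516.9 -65.9]
[ 211  166  100  148 5587] c [486.4 -13.5] [ 83.9 126. ] 85.4 mean [466.9  -2.5]
[ 361  214   70  100 3786] c [ 453.7 -118.8] [94.  51.7] 10.6 mean [ 453.2 -118.8]
```

```bash

python3 -m handwheel '[[0,0,0,0,0,0.8,0.5],[0,0,0,0,0,0.8,0.5],[0,0,0,0,0,0.4,0.5],[0,0,0,0,0,0.3,0.5],[0,0,0,0,0,0.13,0.5],[0,0,0,0,0,0,0.5],[0,0,0,0,0,0,0.5]]'
python3 -m handwheel '[[0,0,0,0,0,0,0],[0,0,0,0,0,0,0],[0,0,0,0,0,0,0],[0,0,0,0,0,0,0],[0,0,0,0,0,0,0]]'
```

```text
t: 50.15
tool_pos: [0.512, -0.0664, 0.0322]
eef_rot: [180.0, -0.1, -4.8]
force: [0.6, 0.8, -0.2]
width: 0.501
finger_force: 0.0
t: 50.65
tool_pos: [0.5116, -0.0664, 0.0318]
eef_rot: [180.0, -0.1, -4.8]
force: [-1.8, 0.5, 6.0]
width: 0.118
finger_force: 58.5
```

```bash

python3 -m handwheel '[[0,0,0,0,0,-0.1,0],[0,0,0,0,0,-0.2,0],[0,0,0,0,0,-0.4,0],[0,0,0,0,0,-0.5,0],[0,0,0,0,0,-0.6,0],[0,0,0,0,0,-0.6,0],[0,0,0,0,0,-0.5,0],[0,0,0,0,0,-0.3,0]]' | tail -3
python3 -m handwheel '[[0,0,-0.78,0,0,-0.1,0],[0,0,0,0,0,0,0],[0,0,0,0,0,0,0],[0,0,0,0,0,0,0]]'
python3 -c "
from h import *
go(.5145,.310,.16,0)"
```

```text
force: [0.1, -0.2, -4.8]
width: 0.118
finger_force: 58.4
t: 51.85
tool_pos: [0.5108, -0.0662, 0.1625]
eef_rot: [-180.0, 0.1, -0.2]
force: [0.3, 0.0, -4.1]
width: 0.116
finger_force: 58.5
turn [-0.    0.01 -0.03] shift after turn [ 0.093 -9.405  0.063]
```

```bash

python3 -m handwheel '[[0,0,0,0.05,-0.3,0,0],[0,0,0,0.03,-0.6,0,0],[0,0,0,0,-0.8,0,0],[0,0,0,0,-0.8,0,0],[0,0,0,0,-0.8,0,0],[0,0,0,0,-0.8,0,0],[0,0,0,0,-0.8,0,0],[0,0,0,0,-0.8,0,0]]' | tail -2
python3 -m handwheel '[[0,0,0,0,-0.8,0,0],[0,0,0,0,-0.8,0,0],[0,0,0,0,-0.7,0,0],[0,0,0,0,-0.6,0,0],[0,0,0,0,-0.4,0,0],[0,0,0,0,-0.3,0,0],[0,0,0,0,0,0,0],[0,0,0,0,0,0,0]]'
python3 - <<'E'
from h import *
c=snap("wrist","w8");np.savez("w8.npz",image=c["image"],mtx=c["mtx"],c2w=c["c2w"])
go(.5142,.310,.16,0)
E
```

```text
width: 0.116
finger_force: 58.6
t: 53.45
tool_pos: [0.5149, 0.3052, 0.1629]
eef_rot: [180.0, 0.0, -0.1]
force: [0.3, 0.2, -4.4]
width: 0.113
finger_force: 58.7
turn [ 0.    0.   -0.02] shift after turn [-0.019 -0.126  0.076]
```

```bash

python3 -m handwheel '[[0,0,0,-0.02,-0.1,0.2,0],[0,0,0,0,0,0.4,0],[0,0,0,0,0,0.4,0],[0,0,0,0,0,0.4,0],[0,0,0,0,0,0.2,0],[0,0,0,0,0,0,0],[0,0,0,0,0,0,0]]'
python3 - <<'E'
from h import *
go(.5142,.310,.076,0)
E
```

```text
t: 54.2
tool_pos: [0.5145, 0.3097, 0.0996]
eef_rot: [-180.0, -0.0, -0.1]
force: [0.1, -0.0, -4.3]
width: 0.113
finger_force: 58.7
turn [-0.   -0.   -0.02] shift after turn [-0.007 -0.007  0.59 ]
```

```bash
g='tool|force: \['
python3 -m handwheel '[[0,0,0,0,0,0.1,0],[0,0,0,0,0,0.1,0],[0,0,0,0,0,0.05,0],[0,0,0,0,0,0,0]]'| grep -E "$g"
python3 -m handwheel '[[0,0,0,0,0,0.05,0],[0,0,0,0,0,0.05,0],[0,0,0,0,0,0,0]]'| grep -E "$g"
```

```text
tool_pos: [0.514, 0.3096, 0.0888]
force: [-0.1, 0.5, -4.9]
tool_pos: [0.514, 0.3097, 0.0849]
force: [-0.7, -0.6, -3.5]
```

```bash
g='tool|force: \['
python3 -m handwheel '[[0,0,0,0,0,0.05,0],[0,0,0,0,0,0.05,0],[0,0,0,0,0,0,0]]'| grep -E "$g"
```

```text
tool_pos: [0.514, 0.3097, 0.0808]
force: [0.6, 0.5, -4.7]
```

Past the skirt mouth with no contact. Continuing down.

```bash
g='tool|force: \['
python3 -m handwheel '[[0,0,0,0,0,0.04,0],[0,0,0,0,0,0.03,0],[0,0,0,0,0,0,0]]'| grep -E "$g"
python3 -m handwheel '[[0,0,0,0,0,0.02,0],[0,0,0,0,0,0.01,0],[0,0,0,0,0,0,0]]'| grep -E "$g"
```

```text
tool_pos: [0.5141, 0.3097, 0.0782]
force: [0.6, 1.1, -4.2]
tool_pos: [0.5141, 0.3097, 0.0771]
force: [-0.2, -0.1, -4.9]
```

```bash
g='tool|force: \['
python3 -m handwheel '[[0,0,0,0,0,0.015,0],[0,0,0,0,0,0.01,0],[0,0,0,0,0,0,0]]'| grep -E "$g"
```

```text
tool_pos: [0.5141, 0.3097, 0.0761]
force: [-0.3, 0.2, -4.2]
```

```bash
g='tool|force: \['
python3 -m handwheel '[[0,0,0,0,0,0.01,0],[0,0,0,0,0,0.01,0],[0,0,0,0,0,0,0]]'| grep -E "$g"
python3 -m handwheel '[[0,0,0,0,0,0.01,0],[0,0,0,0,0,0,0]]'| grep -E "$g"
python3 -m handwheel '[[0,0,0,0,0,0.01,0],[0,0,0,0,0,0,0]]'| grep -E "$g"
```

```text
tool_pos: [0.5141, 0.3097, 0.0753]
force: [-0.7, 0.8, -2.3]
tool_pos: [0.5141, 0.3097, 0.0751]
force: [-2.0, 0.1, -1.9]
tool_pos: [0.514, 0.3098, 0.0749]
force: [-3.8, -0.6, 4.0]
```

```bash

python3 -m handwheel '[[0,0,0,0,0,0,0.1],[0,0,0,0,0,0,0.4],[0,0,0,0,0,0,0.4],[0,0,0,0,0,0,0.4],[0,0,0,0,0,-0.4,0.4],[0,0,0,0,0,-0.8,0.4],[0,0,0,0,0,-1,0.4],[0,0,0,-0.5,0,-1,0]]' | head -4
python3 -m handwheel '[[0,0,0,-0.7,0,-1,0],[0,0,0,-0.7,0,-1,0],[0,0,0,0,0,0,0],[0,0,0,0,0,0,0]]' | head -2
python3 - <<'E'
from det import *
c=snap("wrist","w9")
g=cv2.cvtColor(c["image"],cv2.COLOR_RGB2GRAY)
u,v=proj(c,[[.5147,.31,.127]])[0];u,v=int(u),int(v);print(u,v)
m=np.zeros_like(g);m[max(0,v-110):v+130,u-120:u+120]=g[max(0,v-110):v+130,u-120:u+120]<70
m=cv2.morphologyEx(m,cv2.MORPH_OPEN,np.ones((3,3)))
n,lab,st,ce=cv2.connectedComponentsWithStats(m)
for i in range(1,n):
    if st[i,4]>250:
        k=np.argwhere(lab==i)[:,::-1]
        for z in(.127,.11):
            P=cast(c,k,z)[:,:2]*1000;r=cv2.minAreaRect(P.astype(np.float32))
            print(st[i],z,"c",np.round(r[0],1),np.round(r[1],1),round(r[2],1))
I=c["image"][max(0,v-120):v+130,max(0,u-160):u+160,::-1];cv2.imwrite("pics/w9c.png",cv2.resize(I,None,fx=2.3,fy=2.3,interpolation=cv2.INTER_CUBIC))
E
```

```text
t: 57.6
tool_pos: [0.4952, 0.3095, 0.2038]
eef_rot: [-180.0, -0.0, -0.1]
force: [-0.1, 0.5, -0.2]
t: 58.0
tool_pos: [0.4383, 0.3101, 0.2835]
319 104
[405   0  16 152 884] 0.127 c [537.1 217. ] [140.9   9.4] 2.6
[405   0  16 152 884] 0.11 c [538.2 212.3] [148.1   9.9] 2.6
[ 358   26   46   53 1868] 0.127 c [562.7 250. ] [46.3 43.3] 0.1
[ 358   26   46   53 1868] 0.11 c [565.1 246.9] [48.7 45.5] 0.1
[ 239   28   43   51 1673] 0.127 c [561.9 368.2] [41.  44.6] 89.9
[ 239   28   43   51 1673] 0.11 c [564.2 371.1] [43.1 46.9] 89.9
[310  57  19  95 932] 0.127 c [512.7 310.5] [92.1 19.2] 0.5
[310  57  19  95 932] 0.11 c [512.6 310.5] [96.8 20.1] 0.5
[ 353  128   44   45 1461] 0.127 c [468.  250.6] [44.2 46.6] 85.2
[ 353  128   44   45 1461] 0.11 c [465.7 247.6] [46.5 49. ] 85.2
[ 245  132   42   40 1374] 0.127 c [465.8 367. ] [42.8 41.7] 90.0
[ 245  132   42   40 1374] 0.11 c [463.3 369.9] [45.  43.8] 90.0
[367 191  44  17 362] 0.127 c [413.3 232.9] [10.4 49.7] 16.5
[367 191  44  17 362] 0.11 c [408.2 228.9] [10.9 52.2] 16.5
```

View pics/w9c.png

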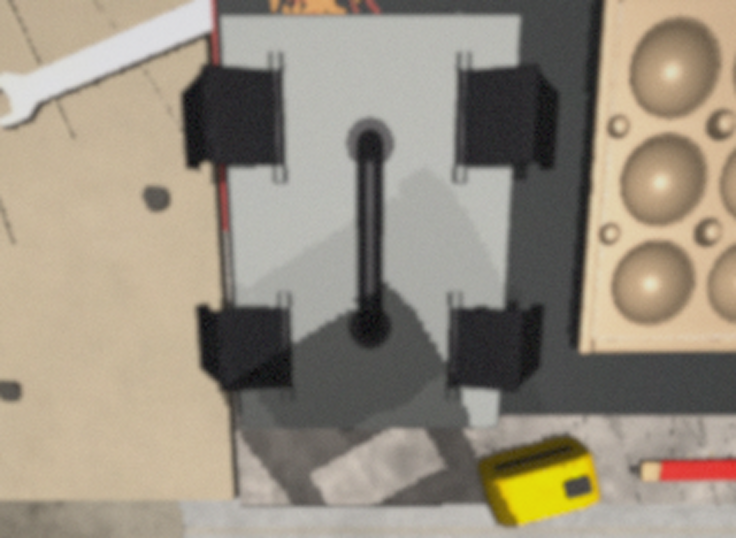

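The lid sits square on the rim with all four clips up, around (240,115), (510,115), (250,345) and (495,345) in the crop. Now the clips, starting with near-left.

```bash

python3 -m handwheel '[[0,0,0,0.3,-0.8,0.5,0],[0,0,0,0.3,-0.75,0.5,0],[0,0,0,0,0,1,0],[0,0,0,0,0,1,0],[0,0,0,0,0,1,0],[0,0,0,0,0,0.5,0],[0,0,0,0,0,0,0],[0,0,0,0,0,0,0]]' | head -4
python3 -c "
from h import *
go(.462,.372,.077,0)"
```

```text
t: 58.85
tool_pos: [0.4625, 0.3716, 0.1021]
eef_rot: [180.0, 0.1, -0.1]
force: [-0.6, 0.7, 0.5]
turn [ 0.01  0.01 -0.02] shift after turn [-0.013 -0.01   0.629]
```

```bash
g='tool|force: \['
python3 -m handwheel '[[0,0,0,0,0,0.3,0],[0,0,0,0,0,0.2,0],[0,0,0,0,0,0.1,0],[0,0,0,0,0,0,0]]' | grep -E "$g"
python3 -m handwheel '[[0,0,0,0,0,0.05,0],[0,0,0,0,0,0,0]]' | grep -E "$g"
python3 -m handwheel '[[0,0,0,0,0,0.05,0],[0,0,0,0,0,0,0]]' | grep -E "$g"
python3 -m handwheel '[[0,0,0,0,0,0.04,0],[0,0,0,0,0,0,0]]' | grep -E "$g"
```

```text
tool_pos: [0.4623, 0.3718, 0.0785]
force: [-0.3, -1.7, 2.4]
tool_pos: [0.4625, 0.3721, 0.0768]
force: [-0.5, 0.3, 2.1]
tool_pos: [0.4623, 0.3717, 0.0744]
force: [0.0, 0.9, 1.1]
tool_pos: [0.462, 0.3715, 0.0725]
force: [-0.2, -0.5, 0.4]
```

```bash
g='tool|force: \['
python3 -m handwheel '[[0,0,0,0,0,0.04,0],[0,0,0,0,0,0,0]]' | grep -E "$g"
python3 -m handwheel '[[0,0,0,0,0,0.03,0],[0,0,0,0,0,0,0]]' | grep -E "$g"
python3 -m handwheel '[[0,0,0,0,0,0.02,0],[0,0,0,0,0,0,0]]' | grep -E "$g"
```

```text
tool_pos: [0.4621, 0.3716, 0.071]
force: [-0.8, -0.4, -0.2]
tool_pos: [0.4622, 0.3717, 0.07]
force: [-0.4, 0.2, 0.4]
tool_pos: [0.4622, 0.3718, 0.0693]
force: [-0.0, 0.4, -0.4]
```

```bash
g='tool|force: \['
python3 -m handwheel '[[0,0,0,0,0,0.015,0],[0,0,0,0,0,0,0]]' | grep -E "$g"
python3 -m handwheel '[[0,0,0,0,0,0.01,0],[0,0,0,0,0,0,0]]' | grep -E "$g"
python3 -m handwheel '[[0,0,0,0,0,0.01,0],[0,0,0,0,0,0,0]]' | grep -E "$g"
```

```text
tool_pos: [0.4622, 0.3718, 0.0687]
force: [0.8, 0.1, 0.2]
tool_pos: [0.4623, 0.3718, 0.0686]
force: [-1.2, -1.0, 3.7]
tool_pos: [0.4623, 0.3719, 0.0685]
force: [-2.7, -1.8, 7.0]
```

Near-left is flat (firm stop at 0.0686). Far-left next.

```bash
g='tool|force: \['
python3 -m handwheel '[[0,0,0,0,0,-0.4,0],[0,0,0,0,0,-0.4,0],[0,0,0,0.6,0,0,0],[0,0,0,1,0,0,0],[0,0,0,0.8,0,0,0],[0,0,0,0.2,0,0,0],[0,0,0,0,0,0,0],[0,0,0,0,0,0,0]]' | grep -E "$g"
python3 -m handwheel '[[0,0,0,0,0,0.3,0],[0,0,0,0,0,0.2,0],[0,0,0,0,0,0.05,0],[0,0,0,0,0,0.05,0],[0,0,0,0,0,0.05,0],[0,0,0,0,0,0.05,0],[0,0,0,0,0,0,0]]' | grep -E "$g"
```

```text
tool_pos: [0.5652, 0.3717, 0.0996]
force: [-0.1, -0.8, 0.1]
tool_pos: [0.5661, 0.3714, 0.0715]
force: [0.3, 0.7, -0.5]
```

```bash
g='tool|force: \['
python3 -m handwheel '[[0,0,0,0,0,0.03,0],[0,0,0,0,0,0.02,0],[0,0,0,0,0,0,0]]' | grep -E "$g"
python3 -m handwheel '[[0,0,0,0,0,0.015,0],[0,0,0,0,0,0,0]]' | grep -E "$g"
python3 -m handwheel '[[0,0,0,0,0,0.01,0],[0,0,0,0,0,0,0]]' | grep -E "$g"
```

```text
tool_pos: [0.5662, 0.3716, 0.0698]
force: [0.4, 0.3, -0.3]
tool_pos: [0.5663, 0.3716, 0.0693]
force: [0.2, 0.5, -0.7]
tool_pos: [0.5663, 0.3716, 0.0689]
force: [-0.8, 0.4, -0.5]
```

```bash
g='tool|force: \['
python3 -m handwheel '[[0,0,0,0,0,0.01,0],[0,0,0,0,0,0.01,0],[0,0,0,0,0,0,0]]' | grep -E "$g"
python3 -m handwheel '[[0,0,0,0,0,-0.7,0],[0,0,0,0,0,-0.8,0],[0,0,0,0,0.8,0,0],[0,0,0,0,1,0,0],[0,0,0,0,0.9,0,0],[0,0,0,0,0.4,0,0],[0,0,0,0,0,0.7,0],[0,0,0,0,0,0,0]]' | grep -E "$g"
python3 -c "
from h import *
go(.566,.248,.0690,0)"
```

```text
tool_pos: [0.5663, 0.3717, 0.0686]
force: [-0.7, -1.3, 5.1]
tool_pos: [0.5646, 0.247, 0.0975]
force: [-0.9, 0.4, -0.2]
turn [ 0.01  0.04 -0.02] shift after turn [ 0.036 -0.026  0.712]
```

```bash
g='tool|force: \['
python3 -m handwheel '[[0,0,0,0,-0.02,0.2,0],[0,0,0,0,0,0.2,0],[0,0,0,0,0,0.05,0],[0,0,0,0,0,0.05,0],[0,0,0,0,0,0.05,0],[0,0,0,0,0,0.05,0],[0,0,0,0,0,0.03,0],[0,0,0,0,0,0,0]]' | grep -E "$g"
python3 -m handwheel '[[0,0,0,0,0,0.02,0],[0,0,0,0,0,0,0]]' | grep -E "$g"
```

```text
tool_pos: [0.5663, 0.2485, 0.0749]
force: [0.4, -0.6, 1.9]
tool_pos: [0.566, 0.2485, 0.074]
force: [-0.3, -0.0, 0.4]
```

```bash
g='tool|force: \['
python3 -m handwheel '[[0,0,0,0,0,0.05,0],[0,0,0,0,0,0.04,0],[0,0,0,0,0,0.02,0],[0,0,0,0,0,0,0]]' | grep -E "$g"
python3 -m handwheel '[[0,0,0,0,0,0.015,0],[0,0,0,0,0,0,0]]' | grep -E "$g"
python3 -m handwheel '[[0,0,0,0,0,0.01,0],[0,0,0,0,0,0,0]]' | grep -E "$g"
```

```text
tool_pos: [0.5659, 0.2484, 0.0695]
force: [0.0, -0.1, 0.5]
tool_pos: [0.566, 0.2485, 0.0691]
force: [-0.4, 0.1, -0.3]
tool_pos: [0.5661, 0.2484, 0.0687]
force: [-0.4, -0.4, 0.4]
```

Now finish this one and go on to near-right.

```bash
g='tool|force: \['
python3 -m handwheel '[[0,0,0,0,0,0.01,0],[0,0,0,0,0,0.01,0],[0,0,0,0,0,0,0]]' | grep -E "$g"
python3 -m handwheel '[[0,0,0,0,0,-0.4,0],[0,0,0,0,0,-0.4,0],[0,0,0,-0.6,0,0,0],[0,0,0,-1,0,0,0],[0,0,0,-0.8,0,0,0],[0,0,0,-0.2,0,0,0],[0,0,0,0,0,0,0],[0,0,0,0,0,0,0]]' | grep -E "$g"
python3 -m handwheel '[[0,0,0,0,0,0.3,0],[0,0,0,0,0,0.2,0],[0,0,0,0,0,0.05,0],[0,0,0,0,0,0.05,0],[0,0,0,0,0,0.05,0],[0,0,0,0,0,0.05,0],[0,0,0,0,0,0,0]]' | grep -E "$g"
```

```text
tool_pos: [0.5661, 0.2485, 0.0686]
force: [-3.6, -1.2, 6.9]
tool_pos: [0.4635, 0.2489, 0.1007]
force: [0.2, 1.0, 0.4]
tool_pos: [0.4618, 0.2486, 0.0716]
force: [-0.6, -0.6, -0.2]
```

```bash
g='tool|force: \['
python3 -m handwheel '[[0,0,0,0,0,0.03,0],[0,0,0,0,0,0.02,0],[0,0,0,0,0,0.015,0],[0,0,0,0,0,0,0]]' | grep -E "$g"
python3 -m handwheel '[[0,0,0,0,0,0.01,0],[0,0,0,0,0,0,0]]' | grep -E "$g"
python3 -m handwheel '[[0,0,0,0,0,0.01,0],[0,0,0,0,0,0.01,0],[0,0,0,0,0,0,0]]' | grep -E "$g"
```

```text
tool_pos: [0.462, 0.2486, 0.0693]
force: [-0.6, -0.7, -0.2]
tool_pos: [0.4621, 0.2486, 0.0689]
force: [0.6, -0.5, -0.0]
tool_pos: [0.4621, 0.2486, 0.0685]
force: [-1.5, -1.8, 5.5]
```

```bash

python3 -m handwheel '[[0,0,0,0,0,-0.5,0],[0,0,0,0,0,-0.9,0],[0,0,0,0,0,-1,0],[0,0,0,0,0,-1,0],[0,0,0,-0.3,-0.75,-0.9,0],[0,0,0,-0.3,-0.75,-0.9,0],[0,0,0,0,0,-0.15,0],[0,0,0,0,0,0,0]]' | head -4
python3 - <<'E'
from det import *
c=snap("wrist","w10")
g=cv2.cvtColor(c["image"],cv2.COLOR_RGB2GRAY)
u,v=proj(c,[[.5147,.31,.127]])[0];u,v=int(u),int(v);print(u,v)
m=np.zeros_like(g);m[max(0,v-110):v+130,u-120:u+120]=g[max(0,v-110):v+130,u-120:u+120]<70
m=cv2.morphologyEx(m,cv2.MORPH_OPEN,np.ones((3,3)))
n,lab,st,ce=cv2.connectedComponentsWithStats(m)
for i in range(1,n):
    if st[i,4]>250:
        k=np.argwhere(lab==i)[:,::-1]
        P=cast(c,k,.11)[:,:2]*1000;r=cv2.minAreaRect(P.astype(np.float32))
        print(st[i],"c",np.round(r[0],1),np.round(r[1],1),round(r[2],1))
E
```

```text
t: 69.65
tool_pos: [0.4383, 0.309, 0.2829]
eef_rot: [-180.0, -0.1, -0.0]
force: [0.1, -0.2, -0.2]
318 103
[ 394    0   26  153 1135] c [537.8 216.3] [150.   24.6] 5.5
[309  56  20  96 948] c [513.  309.7] [97.5 21.2] 0.0
[255 144  32  28 442] c [456.7 364.4] [30.6 35.3] 0.0
[367 191  44  18 381] c [408.6 228.2] [11.7 52.4] 16.1
```

```bash
python3 - <<'E'
from det import *
A=cv2.imread("pics/w9.png",0);B=cv2.imread("pics/w10.png",0)
for n,b in dict(FR=(358,26,46,53),FL=(239,28,43,51),NR=(353,128,44,45),NL=(245,132,42,40)).items():
    x,y,w,h=b;a=A[y:y+h,x-6:x+w+6];q=B[y:y+h,x-6:x+w+6];r=h//2
    print(n,"mid-row before",a[r,::4].tolist(),"after",q[r,::4].tolist())
E
```

```text
FR mid-row before [185, 144, 67, 41, 42, 40, 36, 42, 38, 49, 32, 23, 37, 73, 69] after [182, 110, 71, 94, 95, 92, 89, 87, 80, 82, 68, 71, 71, 70, 69]
FL mid-row before [182, 150, 25, 26, 36, 46, 40, 43, 38, 40, 40, 41, 69, 181] after [172, 175, 206, 143, 82, 84, 79, 79, 93, 95, 96, 76, 106, 182]
NR mid-row before [90, 163, 55, 42, 42, 41, 40, 36, 39, 39, 29, 28, 67, 72] after [99, 150, 61, 80, 82, 78, 76, 75, 73, 70, 77, 72, 70, 73]
NL mid-row before [183, 180, 37, 28, 40, 40, 37, 41, 31, 39, 33, 31, 77, 81] after [181, 180, 180, 169, 74, 63, 68, 68, 78, 78, 65, 36, 82, 81]
```

All four clips look the same, drawn in and lighter, which means they are flat. The lid has not moved and the arm is clear.

```bash
python3 -c "
from station import env
print(env.finish_job())"
```

```text
the job is handed in; nothing more can be done
None
```

The job is handed in, with no verdict returned: all six lamps are upright in the case, the lid is square on the rim, and all four clips were pressed to a firm stop and look flat in the last picture; one slip was a touch on the bare mat that reached about 95 N at the wrist (limit 120 N).

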